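# Refit the keyed drive pulley on the sander jackshaft

### The job

Lay the long narrow steel key into the slot in the bare end of the jackshaft so that it lies fully down. Then take the aluminium pulley from its wooden cradle, slide it onto the shaft with its keyway over the key, and push it gently home without forcing anything, so that it drives the rubber seal ring all the way back against the bearing; let go and leave it there.

Things in the scene. Friction and masses are not known exactly. Their poses are not given: they have to be found in the camera images.
- shaft: Bare steel shaft, 25 mm diameter, level, 85 mm above the table. Origin on its axis at the first bearing's near face. x runs along the shaft from the free end INTO the bearing; z points out of the middle of the slot, within 0.2 rad of vertical. Free end at x = -78 mm, its last 5 mm tapered. It turns about x against 0.08 N m of friction and stays where left.
- slot (a point): Centre of the flat floor of the slot in the shaft, axes as the shaft's: shaft x = -36 mm, z = +7.5 mm. The slot is 39 mm long (x), 9.5 mm wide (y), closed at both ends; its side walls end 4 mm above the floor. A key lying in it stands 5 mm proud of the shaft's crown.
- unit: What carries the shaft: plywood base 150 mm wide, 18 mm thick, from 80 mm before to 180 mm behind the first bearing's near face, with two grey bearing blocks that reach 31 mm above the shaft's axis. Fixed. Origin under that face, on the table; x as the shaft's, z up.
- key: Steel key, 36 mm long (x), 8 mm wide (y), 10 mm high (z), ends tapered in plan by 2 mm; origin at the centre of its underside. It lies on a 12 mm thick fixed plywood offcut. It is the longer and narrower of the two keys there.
- spare_key: The other key, too wide for the slot: 24 x 12 x 10 mm (x, y, z), origin at the centre of its underside. Not needed.
- pulley: Aluminium pulley, 0.3 kg, 50 mm long, its axis level, 65 mm above the table in its cradle. Origin on the axis in the front face; x points out of that face, which goes on first, towards the bearing; z points to the keyway (up). Toothed rim from x = 0 to -22 mm, 70 mm diameter; then a round boss to x = -50 mm. Home on the shaft, its origin is at shaft x = -6 mm.
- boss (a point): On the pulley's axis in the middle of the grip on its boss (pulley x = -37 mm), axes as the pulley's. The boss is 50 mm in diameter: grip it across its sides, from above. The bore is 27.2 mm in diameter with a keyway right through, 10.5 mm wide, its roof 20 mm from the axis.
- cradle: Fixed wooden cradle, origin on the table under the pulley's origin, x as the pulley's. A V of wood carries the rim, a post 20 mm wide stands under the boss; beside the boss it is open down to a base 12 mm thick.
- seal (a joint): Rubber seal ring on the shaft, 42 mm diameter, 6 mm thick. Its value is its travel towards the bearing in m: starts at 0 to 0.003; 0.008 = against the bearing. It grips the shaft: about 7 N slides it slowly, more if fast (60 N per m/s). It stays where left. Its near face is at shaft x = -14 mm + value.

How it is judged:
By the outcome, as a careful person would: the job done as asked, in the order asked, and still so for the second after the job is handed in, with the robot touching nothing.
It also fails if it takes over 67 s, if anything falls off the work surface, if the arm or the gripper's body presses on something with over 40 N, if the wrist force passes 120 N, or if a joint passes its speed limit or range.

### The arm

A 6-joint arm with a two-finger parallel gripper is mounted at the origin on the work surface. World frame = base frame: x ahead of the robot, y to its left, z up, the work surface at z = 0. Lengths are in m, angles in degrees, forces in N, time in s.
With the tool pointing down it reaches from about 0.325 to 0.9 m from the base axis. Payload 3.5 kg.
Tool frame: the origin (TCP) lies at the very end of the fingers, on their centre line; the grasp point (between the pads) lies 19 mm behind it; z points along the fingers, y is the line along which they close (so a half turn about z gives the same grasp; the last joint's range is limited). The gripper opens to 85 mm and grips with 20 to 120 N. Pads are 22 mm wide; open, the fingers measure 114 mm over their backs; the gripper's body (76 mm by 85 mm) begins 54 mm behind the grasp point. The pads swing forward as they close: fully open they stand 13 mm farther back than shut.
Start: joints at [70.394, 15.837, -1.513, 72.651, 0, 84.076], TCP at [0.148, 0.607, 0.231] pointing down, gripper open.
Joint ranges: [-178.77, 178.77], [-48.84, 107.48], [-61.69, 71.31], [-111.58, 123.2], [-90, 87.43], [-180, 180]. Speed limits (degrees/s): [147.25, 147.25, 180, 180, 180, 180].

### API

Orientations are given as [roll, pitch, yaw] about the fixed x, y, z axes, in that order (R = Rz(yaw) Ry(pitch) Rx(roll)).
In Python, from plant import sense, get_image, finish_job, look_for, masks_of, pinpoint gives the robot as it stands.
- The arm moves only by the tool jog_arm, never from a script. Its argument "moves" is a list of rows, each an object of numbers: "wx", "wy", "wz": the turn, a rotation vector about the tool's x, y, z in degrees; "tx", "ty", "tz": the shift along the tool's x, y, z in m; "hand": the finger opening in m, from 0 to 0.0854. A call has 1 to 5 rows; each row shifts and turns the commanded pose from where the row before left it, along the tool's axes as they then stand; what a row does not reach is not made up. A row lasts 1/8 s, in which the tool goes at most 62.5 mm and 10.7 degrees, less where a joint would pass 70% of its speed; a pose out of reach is approached as far as the arm can. A call with a gripper value outside its range is refused whole. The fingers move at their own pace and stop on an object; "force" is the grip in N (left out, the last holds). Time passes only in rows, so rows that do not move let the fingers close. It gives the time, the measured TCP pose, the force, the opening and the grip force at its end, in the units of the state.
- sense(): the state, without advancing time (a new reading comes with each control period).
- get_image(name): name is "scene" or "top"; returns a dict with "image" (420x560x3 uint8, blue, green, red), "mtx" (3x3 intrinsics, pixels), "k1" (the pictures are not rectified: a ray, as slopes to the right and down, at radius r is drawn at 1 + k1 r^2 times it, then the intrinsics apply), "world_from_camera" (4x4, takes a point from camera to world coordinates). Camera axes: x right, y up, looking along -z (the intrinsics and any distortion apply to the point x, -y, -z); pixel columns grow to the right and rows downward; lengths in m; the calibration is good to about 2 mm. A picture is of the moment at which its call begins. There is no depth.
- finish_job(): hands the job in; it is judged then, once.
Trained networks look in the newest picture that a camera, given by its name, has taken for a name from the list of things; names that differ only in an ending like _2 or _b are one class to them, and where a whole thing is asked for, a point or a joint stands for the part that bears it (a point fixed in the world has none). Each returns a list of dicts, best first, with "conf" (0 to 1); they miss things now and then, are a little off and sometimes report something else, mostly with a low value. They report only what shows in the picture. A call takes as long as a camera call.
- look_for(name, camera): "box" ([left, top, width, height] in pixels, round what is visible of it).
- masks_of(name, camera): "region" (420x560 bool, what is visible of it) and "box" ([left, top, width, height] in pixels, round what is visible of it).
- pinpoint(name, camera): "xy" ([column, row] in pixels: a listed point, or the origin of a listed thing).
The state is a dict: "clock": time; "q": joint angles; "joint_vel": joint speeds; "joint_torque": joint torques, N m; "eef_pos": TCP position; "tool_rot": TCP orientation; "wrist_force": force on the tool from outside, world axes, zero at the start; "wrist_torque": the same for the moment, N m; "grip_width": finger opening in m; "finger_force": force on a finger pad.
Only numpy, scipy, OpenCV 4.12 (cv2) and the standard library are available. Lean on these libraries where they do the work, as an engineer would, in place of code of your own. Each camera call takes 0.05 s, during which the arm holds its last target. There are 200 camera calls.

## Working session

There is one attempt and no reset: what is moved stays moved. The work goes in short steps, Python scripts to look and compute and a tool call to move; the robot and the scene stay as the last step left them, time stands still between calls to the robot, and variables do not carry over. Pictures are saved under pics/ and viewed, at most 10 in all, crops included, and the job is handed in when it is done.

Besides the shell and the picture viewer there is one more tool, called after ">>>" in YAML: its name, and indented under it one key for each argument. jog_arm: Moves the arm, as the interface text tells. Its arguments: {"type":"object","properties":{"moves":{"type":"array","items":{"type":"object","properties":{"wx":{"type":"number"},"wy":{"type":"number"},"wz":{"type":"number"},"tx":{"type":"number"},"ty":{"type":"number"},"tz":{"type":"number"},"hand":{"type":"number"}}}},"force":{"type":"number"}},"required":["moves"]}

```bash
mkdir -p pics; ls
cat > h.py <<'E'
import numpy as np, cv2
from plant import *
def ray(im,uv):
    K=np.array(im["mtx"],float);k=im["k1"]
    s=np.linalg.solve(K,[uv[0],uv[1],1.])[:2]; r=np.linalg.norm(s); x=r
    for _ in range(20): x=r/(1+k*x*x)
    s=s*(x/r if r>0 else 1)
    T=np.array(im["world_from_camera"]); d=T[:3,:3]@np.array([s[0],-s[1],-1.])
    return T[:3,3],d/np.linalg.norm(d)
def proj(im,p):
    T=np.array(im["world_from_camera"]);c=T[:3,:3].T@(np.array(p)-T[:3,3])
    s=np.array([c[0],-c[1]])/-c[2]; s=s*(1+im["k1"]*(s@s)); K=np.array(im["mtx"])
    return (K@[s[0],s[1],1])[:2]
def tri(a,b):
    (p,d),(q,e)=a,b; t=np.linalg.lstsq(np.c_[d,-e],q-p,rcond=None)[0]
    x=p+d*t[0];y=q+e*t[1]; return (x+y)/2,np.linalg.norm(x-y)
def onz(r,z): return r[0]+r[1]*(z-r[0][2])/r[1][2]
E
python3 - <<'E'
from h import *
I={c:get_image(c) for c in("scene","top")}
for c in I: cv2.imwrite(f"pics/{c}0.png",I[c]["image"]); print(c,np.round(I[c]["world_from_camera"],3).tolist(),np.round(I[c]["mtx"],1).tolist(),I[c]["k1"])
for n in["shaft","slot","unit","key","spare_key","pulley","boss","cradle","seal"]:
    R={}
    for c in I:
        r=pinpoint(n,c); print(n,c,[(np.round(x["xy"],1).tolist(),round(x["conf"],2)) for x in r[:3]])
        if r: R[c]=ray(I[c],r[0]["xy"])
    if len(R)==2: print("   ",np.round(tri(R["scene"],R["top"])[0],4),tri(R["scene"],R["top"])[1])
print(sense())
E
```

```text
pics
scene [[0.736, -0.47, 0.488, 0.907], [0.677, 0.526, -0.515, -0.313], [-0.014, 0.709, 0.705, 0.612], [0.0, 0.0, 0.0, 1.0]] [[459.1, 0.0, 278.6], [0.0, 459.1, 208.2], [0.0, 0.0, 1.0]] -0.11881304615206703
top [[0.014, 0.993, -0.117, 0.431], [-1.0, 0.016, 0.011, 0.101], [0.013, 0.117, 0.993, 0.985], [0.0, 0.0, 0.0, 1.0]] [[532.5, 0.0, 275.0], [0.0, 532.5, 209.9], [0.0, 0.0, 1.0]] -0.05358380289480344
shaft scene []
shaft top [([408.9, 183.3], 0.97)]
slot scene [([221.5, 294.3], 0.61)]
slot top [([391.4, 172.6], 0.62)]
    [ 0.6028 -0.1072  0.0924] 0.0010432539685113068
unit scene [([210.5, 340.9], 0.7)]
unit top [([396.3, 185.7], 0.61), ([120.0, 259.3], 0.52)]
    [ 0.5965 -0.138  -0.0025] 0.00017956940386898426
key scene [([244.5, 231.2], 0.46)]
key top [([303.2, 238.3], 0.62)]
    [0.4926 0.0382 0.0201] 0.0015490624950427248
spare_key scene [([259.6, 203.4], 0.54)]
spare_key top [([264.6, 258.8], 0.41), ([148.4, 259.8], 0.37)]
    [0.4562 0.1095 0.0122] 0.003079168871748099
pulley scene [([329.1, 130.8], 0.89), ([244.2, 232.5], 0.42), ([258.8, 205.7], 0.37)]
pulley top []
boss scene [([339.3, 123.3], 0.66)]
boss top [([122.3, 259.1], 0.93), ([265.6, 257.7], 0.52)]
    [0.451  0.3551 0.0637] 0.0043962691366615445
cradle scene [([328.6, 153.0], 0.79)]
cradle top [([151.6, 261.6], 0.88)]
    [0.4509 0.3192 0.0056] 0.011006271515411606Traceback (most recent call last):
  File "<stdin>", line 7, in <module>
ValueError: it knows: boss, cradle, key, pulley, shaft, slot, spare_key, unit
```

View pics/scene0.png

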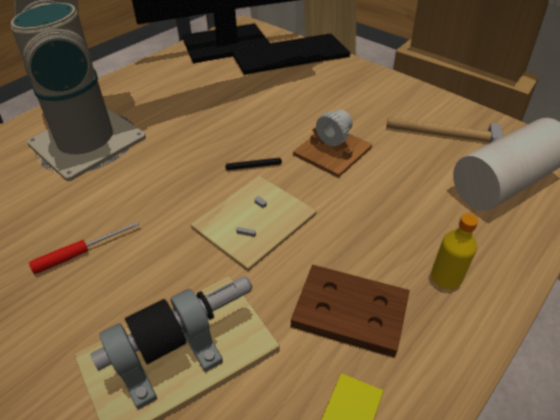

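View pics/top0.png

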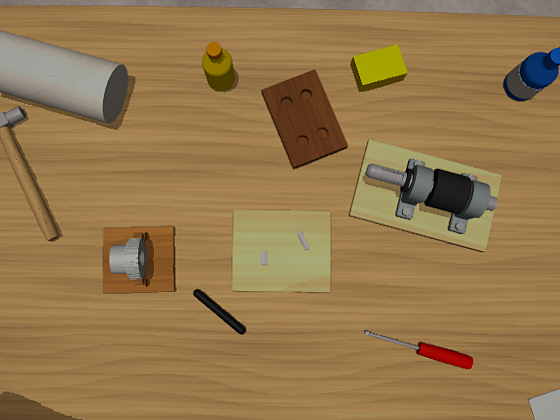

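The scene view shows the shaft's free end near (248,287) and the slot near (222,294). The key is at (246,232), the spare key at (260,202), and the pulley at (335,128). In the top view the shaft's free end is at (370,172), the key at (303,240), and the pulley at (130,259) with its boss to the left (+y).

Run:
```python
from h import *
I={c:get_image(c) for c in("scene","top")}
def crop(c,x,y,w=60): 
    return cv2.resize(I[c]["image"][y:y+w*3//4,x:x+w],(400,300),interpolation=cv2.INTER_CUBIC)
m=np.vstack([np.hstack([crop("top",360,152),crop("scene",195,264,)]),np.hstack([crop("top",273,216),crop("top",98,230,80)])])
cv2.imwrite("pics/m1.png",m)
for c in I:
  for n in ["key","spare_key","shaft","pulley","slot","seal","boss"]:
    try: r=masks_of(n,c)
    except Exception as e: print(n,e); continue
    for x in r[:2]:
        M=x["region"].astype(np.uint8); pts=cv2.findNonZero(M); print(c,n,round(x["conf"],2),[np.round(v,1).tolist() if not np.isscalar(v) else round(v,1) for v in cv2.minAreaRect(pts)],np.round(pts[:,0].mean(0),2),len(pts))
```

```text
scene key 0.66 [[245.4, 232.0], [19.9, 8.1], 9.5] [245.18 231.88] 155
scene shaft 0.97 [[170.7, 320.9], [29.5, 176.6], 65.1] [194.33 310.41] 1360
scene pulley 0.95 [[334.5, 125.5], [33.9, 36.8], 45.0] [334.08 126.58] 1017
scene slot 0.74 [[171.2, 320.7], [29.1, 175.5], 65.3] [198.08 308.31] 1225
scene seal 0.53 [[245.4, 232.0], [20.0, 7.3], 11.3] [245.27 231.87] 142
scene boss 0.78 [[334.5, 126.0], [34.6, 37.5], 45.0] [334.17 126.95] 1041
top key 0.55 [[431.1, 185.2], [134.5, 22.0], 12.7] [403.13 178.7 ] 817
top spare_key 0.46 [[263.5, 257.5], [11.0, 5.0], 90.0] [263.18 257.28] 60
top shaft 0.97 [[431.6, 185.5], [133.3, 23.0], 12.5] [403.9  178.79] 824
top pulley 0.83 [[127.5, 258.5], [41.0, 37.0], 90.0] [128.75 258.37] 1299
top slot 0.8 [[431.0, 185.3], [134.6, 23.2], 12.1] [402.56 178.73] 854
top seal 0.43 [[405.9, 180.0], [7.3, 23.4], 18.4] [406.27 180.2 ] 132
top boss 0.87 [[127.5, 257.5], [39.0, 37.0], 90.0] [128.73 258.16] 1202
```

View pics/m1.png

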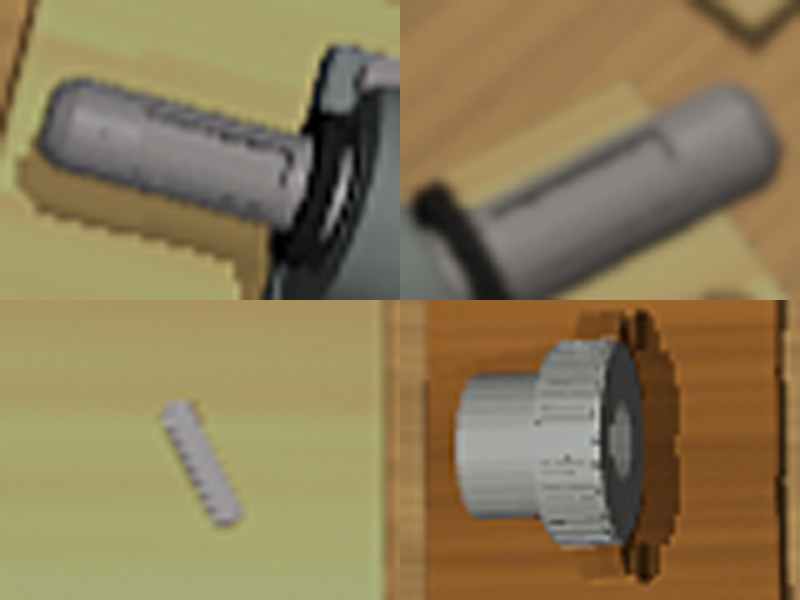

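The mosaic shows the slot's far wall in the top view from about (382,168) to (404,175). The key's centre is at about (303,240) in the top view, tilted about 67° in the image. The pulley is square-on, with its boss end at about (110,259) in the top view. Next I fit the geometry to subpixel edges.

```bash
cat > fit.py <<'E'
from h import *
from scipy.optimize import least_squares
from scipy.ndimage import map_coordinates
I={c:get_image(c) for c in("scene","top")}
def edge(c,a,b,n=20,h=4):
    g=cv2.GaussianBlur(cv2.cvtColor(I[c]["image"],cv2.COLOR_BGR2LAB).astype(np.float32),(0,0),.7)
    a,b=np.array(a,float),np.array(b,float);d=(b-a)/np.linalg.norm(b-a);nn=np.array([-d[1],d[0]])
    s=np.arange(-h,h+.01,.25);P=[]
    for t in np.linspace(0.03,.97,n):
        q=a+t*(b-a)+s[:,None]*nn
        G=sum(np.abs(np.gradient(map_coordinates(g[:,:,k],[q[:,1],q[:,0]],order=1))) for k in range(3))
        w=G**3; P.append(q[0]*0+a+t*(b-a)+(w@s/w.sum())*nn)
    P=np.array(P); vx,vy,x0,y0=cv2.fitLine(P.astype(np.float32),cv2.DIST_HUBER,0,.01,.01).ravel()
    r=(P-[x0,y0])@[-vy,vx]; print(c,"edge rms",r.std().round(2)); return P[np.abs(r)<1]
E_=[("top",edge("top",(374,163.3),(404,171.5))),("top",edge("top",(369,176.6),(400,185.2))),
    ("scene",edge("scene",(207,294.7),(241,277.6))),("scene",edge("scene",(213,307.5),(245,293.2)))]
R=[ray(I[c],p) for c,P in E_ for p in P]
def dist(v,full=False):
    o=np.array([v[0],v[1],v[2]]);a=np.array([np.cos(v[3]),np.sin(v[3]),0]);D=[]
    for p,d in R:
        n=np.cross(a,d);D.append(abs((p-o)@n)/np.linalg.norm(n)-.0125)
    return np.array(D)*1e3
v=least_squares(dist,[.60,-.1,.085,np.radians(-100)],loss="soft_l1",x_scale=[.01,.01,.01,.1]).x
print("axis pt",v[:3],"yaw",np.degrees(v[3]),"rms",np.abs(dist(v)).mean())
a=np.array([np.cos(v[3]),np.sin(v[3]),0]);l=np.array([-a[1],a[0],0])
# free end: project end centre
for c,uv in(("top",(366.6,170.5)),("scene",(250.5,285))):
    p,d=ray(I[c],uv);print("end",c,np.round(tri((v[:3],a),(p,d))[0],4))
def grey(c,box):
    x,y,w,h=box;im=I[c]["image"][y:y+h,x:x+w].astype(float);s=im.max(2)-im.min(2)
    bg=np.median(s);w_=np.clip((bg*.75-s)/(bg*.75-s.min()),0,1);w_[w_<.15]=0
    m=cv2.moments(w_.astype(np.float32));cx,cy=m["m10"]/m["m00"]+x,m["m01"]/m["m00"]+y
    return np.array([cx,cy]),.5*np.arctan2(2*m["mu11"],m["mu20"]-m["mu02"])
K={c:grey(c,b) for c,b in(("top",(290,226,28,28)),("scene",(228,220,36,24)))}
print("key",K,tri(ray(I["top"],K["top"][0]),ray(I["scene"],K["scene"][0])))
for c in K:
    u,t=K[c];e=6*np.array([np.cos(t),np.sin(t)])
    p,q=[onz(ray(I[c],u+s*e),.018) for s in(-1,1)];print("  ",c,onz(ray(I[c],u),.018),"yaw",np.degrees(np.arctan2(*(q-p)[1::-1])))
E
python3 fit.py
```

```text
top edge rms 0.15
top edge rms 0.11
scene edge rms 0.25
scene edge rms 0.08
axis pt [ 0.62114159 -0.02305774  0.08319275] yaw -104.1688963350255 rms 0.69639451606578
end top [ 0.6091 -0.0662  0.0829]
end scene [ 0.6126 -0.0642  0.082 ]
key {'top': (array([302.74634997, 239.90222998]), np.float64(1.1132338380265416)), 'scene': (array([245.6829848 , 231.39817016]), np.float64(0.20881283915473403))} (array([0.49096413, 0.04008451, 0.01671171]), np.float64(0.0017845213042150096))
   top [0.49030099 0.03949211 0.018     ] yaw -153.2119113944409
   scene [0.49245311 0.03998901 0.018     ] yaw 26.276121138432526
```

```bash
cat >> fit.py <<'E'
tiles=[]
for c in("top","scene"):
    R=[ray(I[k],p) for k,P in E_ if k==c for p in P]
    w=least_squares(lambda u:dist([u[0],v[1],.085,u[1]]),[v[0],v[3]],x_scale=[.01,.1]).x
    o=np.array([w[0],v[1],.085]);aa=np.array([np.cos(w[1]),np.sin(w[1]),0]);ll=np.array([-aa[1],aa[0],0])
    e=dict(top=(366.6,170.5),scene=(250.5,285))[c];E0=tri((o,aa),ray(I[c],e))[0]
    print(c,"end",E0.round(4),"yaw",np.degrees(w[1]).round(2),"slot centre",(E0+.042*aa).round(4))
    th=np.radians(np.arange(70,-71,-1.));X=np.arange(.002,.068,.00025)
    uv=np.array([[proj(I[c],E0+x*aa+.0125*(np.sin(t)*ll+[0,0,np.cos(t)])) for x in X] for t in th],np.float32)
    T=cv2.remap(I[c]["image"],uv[...,0],uv[...,1],cv2.INTER_CUBIC); 
    prof=cv2.cvtColor(T,cv2.COLOR_BGR2GRAY)[:,130:200].mean(1)
    print([(int(round(np.degrees(t))),int(p)) for t,p in list(zip(th,prof))[::4]])
    T=cv2.resize(T,(800,282)); 
    for t in range(-60,61,20): cv2.putText(T,str(t),(0,(70-t)*2),0,.4,(0,0,255),1)
    tiles.append(T)
cv2.imwrite("pics/unw.png",np.vstack(tiles))
print(sense())
E
python3 fit.py
```

```text
top edge rms 0.15
top edge rms 0.09
scene edge rms 0.26
scene edge rms 0.08
axis pt [ 0.60160439 -0.10044769  0.08320325] yaw -104.18274219996727 rms 0.693933314935167
end top [ 0.6091 -0.0662  0.0829]
end scene [ 0.6126 -0.0642  0.082 ]
key {'top': (array([302.74852994, 239.90693286]), np.float64(1.1132587595818704)), 'scene': (array([245.68802658, 231.40227839]), np.float64(0.2073559423703919))} (array([0.49096202, 0.04008588, 0.01669727]), np.float64(0.0018013401991904957))
   top [0.49029249 0.03948807 0.018     ] yaw -153.213344204991
   scene [0.49246663 0.0399881  0.018     ] yaw 26.381381700159583
top end [ 0.6088 -0.0659  0.0847] yaw -104.34 slot centre [ 0.5984 -0.1066  0.0847]
[(70, 104), (66, 103), (62, 102), (58, 102), (54, 102), (50, 103), (46, 104), (42, 103), (38, 97), (34, 88), (30, 86), (26, 93), (22, 110), (18, 128), (14, 139), (10, 141), (6, 138), (2, 135), (-2, 134), (-6, 134), (-10, 134), (-14, 133), (-18, 130), (-22, 126), (-26, 123), (-30, 120), (-34, 116), (-38, 109), (-42, 101), (-46, 95), (-50, 90), (-54, 84), (-58, 77), (-62, 73), (-66, 73), (-70, 77)]
sce
[... 462 characters left out ...]
(-70, 85)]
{'clock': 1.9, 'q': array([ 7.03923599e+01,  1.58371182e+01, -1.51356527e+00,  7.26508582e+01,
       -9.96839944e-04,  8.40748613e+01]), 'joint_vel': array([ 0.02570072, -0.10165551, -0.00959531,  0.00427054, -0.04387657,
        0.14830162]), 'joint_torque': array([ 1.43050274e-04, -4.45481372e+01,  2.95551789e+01,  9.94618022e-04,
       -6.75607521e-05,  2.17754646e-06]), 'eef_pos': array([0.14785747, 0.60724792, 0.23129928]), 'tool_rot': array([-1.79998364e+02,  8.32371268e-04,  1.66317499e+02]), 'wrist_force': array([ 0.8733334 ,  0.7182902 , -0.47625386]), 'wrist_torque': array([-0.01495788,  0.03948137, -0.01465509]), 'finger_force': 0.0, 'grip_width': 0.08518088352156475}
```

View pics/unw.png

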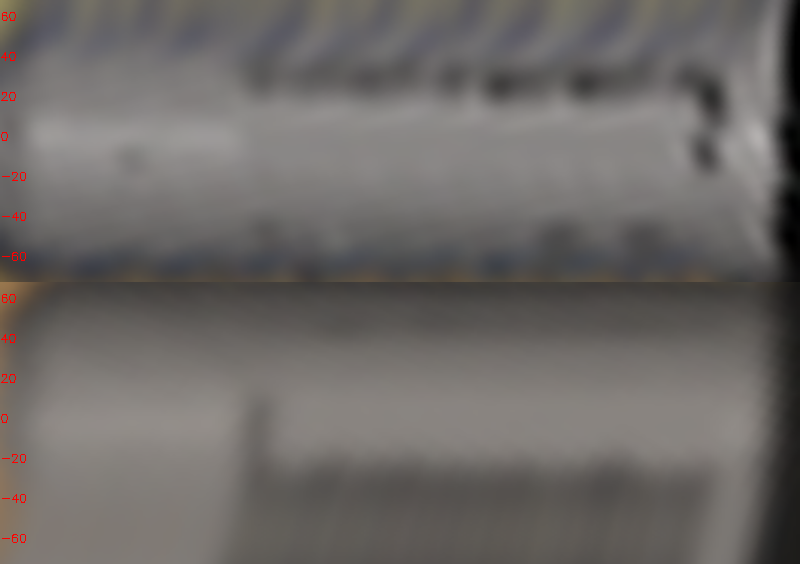

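Top unwrap: the dark far wall lies at about +20 to +35°, and the slot ends are clear. In the scene unwrap the upper silhouette is contaminated by the slot. I'll refit with the known radius and the clean edges only, then read wall profiles against the unslotted section.

```bash
cat > fit2.py <<'E'
exec(open("fit.py").read().split("R=[ray")[0])
def fit(c,P,y0):
    R=[ray(I[c],p) for p in P]
    def D(u):
        o=np.array([u[0],y0,.085]);a=np.array([np.cos(u[1]),np.sin(u[1]),0]);r=[]
        for p,d in R:
            n=np.cross(a,d);n/=np.linalg.norm(n);r.append(abs((p-o)@n)-.0125)
        return np.array(r)*1e3
    return least_squares(D,[.601,np.radians(-104.2)],x_scale=[.01,.1]).x
for i,(c,P) in enumerate(E_):
    w=fit(c,P,-.10);print(i,c,"x at y=-.10:",w[0].round(4),"yaw",np.degrees(w[1]).round(2))
S=fit("top",edge("top",(374,163.3),(382,165.5),8),-.10);print("top upper, unslotted",S)
S=fit("scene",edge("scene",(232,282),(241,277.6),8),-.10);print("scene upper, unslotted",S)
L={"top":fit(*E_[1],-.10),"scene":fit(*E_[3],-.10)}
for c in L:
    x0=L[c][0];a=np.array([np.cos(np.radians(-104.2)),np.sin(np.radians(-104.2)),0]);l=np.array([-a[1],a[0],0]);o=np.array([x0,-.1,.085])
    cam=np.array(I[c]["world_from_camera"])[:3,3]-o;cam-=a*(cam@a);cam/=np.linalg.norm(cam)
    uax=np.cross(cam,a);uax*=np.sign(uax@l)
    g=cv2.cvtColor(I[c]["image"],cv2.COLOR_BGR2GRAY)
    e={"top":(366.6,170.5),"scene":(250.5,285)}[c];E0=tri((o,a),ray(I[c],e))[0];print(c,"end",E0.round(4),"cam angle",np.degrees(np.arctan2(cam@l,cam[2])).round(1))
    us=np.arange(-15,15.1,1)
    for nm,X in(("pre",np.arange(.008,.018,.0005)),("slot",np.arange(.028,.056,.0005))):
        pr=[np.mean([cv2.getRectSubPix(g,(1,1),tuple(map(float,proj(I[c],E0+x*a+u*1e-3*uax))))[0,0] for x in X]) for u in us]
        print(nm,[f"{int(u)}:{int(p)}" for u,p in zip(us,pr)])
E
python3 fit2.py
```

```text
top edge rms 0.15
top edge rms 0.08
scene edge rms 0.25
scene edge rms 0.09
0 top x at y=-.10: 0.6006 yaw -105.03
1 top x at y=-.10: 0.6019 yaw -103.59
2 scene x at y=-.10: 0.6041 yaw -102.42
3 scene x at y=-.10: 0.602 yaw -104.45
top edge rms 0.04
top upper, unslotted [ 0.6007644  -1.83568927]
scene edge rms 0.17
scene upper, unslotted [ 0.60244793 -1.84573972]
top end [ 0.609  -0.066   0.0847] cam angle -13.5
pre ['-15:113', '-14:113', '-13:107', '-12:94', '-11:78', '-10:72', '-9:82', '-8:94', '-7:102', '-6:108', '-5:113', '-4:117', '-3:122', '-2:127', '-1:131', '0:135', '1:139', '2:145', '3:149', '4:146', '5:139', '6:133', '7:128', '8:124', '9:120', '10:114', '11:106', '12:106', '13:119', '14:138', '15:150']
slot ['-15:113', '-14:113', '-13:107', '-12:95', '-11:80', '-10:75', '-9:82', '-8:91', '-7:98', '-6:106', '-5:113', '-4:119', '-3:123', '-2:127', '-1:131', '0:134', '1:134', '2:134', '3:135', '4:138', '5:139', '6:130', '7:112', '8:94', '9:92', '10:102', '11:104', '12:106', '13:122', '14:141', '15:153']
scene end [ 0.6131 -0.0648  0.0836] cam angle 33.5
pre ['-15:125', '-14:122', '-13:121', '-12:123', '-11:126', '-10:129', '-9:134', '-8:138', '-7:141', '-6:140', '-5:137', '-4:133', '-3:129', '-2:125', '-1:120', '0:115', '1:110', '2:105', '3:100', '4:93', '5:86', '6:78', '7:70', '8:65', '9:72', '10:92', '11:114', '12:127', '13:132', '14:135', '15:136']
slot ['-15:141', '-14:128', '-13:111', '-12:93', '-11:87', '-10:100', '-9:118', '-8:128', '-7:132', '-6:133', '-5:132', '-4:130', '-3:127', '-2:123', '-1:119', '0:114', '1:109', '2:102', '3:93', '4:86', '5:82', '6:77', '7:69', '8:64', '9:74', '10:101', '11:131', '12:148', '13:153', '14:155', '15:155']
```

>>> jog_arm:
  moves:
    - {"tx": -0.0425,"ty": -0.0427,"tz": 0.0119,"hand": 0.03}
    - {"tx": -0.0425,"ty": -0.0427,"tz": 0.0119}
    - {"tx": -0.0425,"ty": -0.0427,"tz": 0.0119}
    - {"tx": -0.0425,"ty": -0.0427,"tz": 0.0119}
    - {"tx": -0.0425,"ty": -0.0427,"tz": 0.0119}
  force: 30

```text
schema error: expected keys wx, wy, wz, tx, ty, tz, hand
```

>>> jog_arm:
  moves:
    - {"tx": -0.0425,"ty": -0.0427,"tz": 0.0119}
    - {"tx": -0.0425,"ty": -0.0427,"tz": 0.0119}
    - {"tx": -0.0425,"ty": -0.0427,"tz": 0.0119}
    - {"tx": -0.0425,"ty": -0.0427,"tz": 0.0119}
    - {"tx": -0.0425,"ty": -0.0427,"tz": 0.0119}

```text
schema error: expected keys wx, wy, wz, tx, ty, tz, hand
```

>>> jog_arm:
  moves:
    - {"wz": -10}
    - {"wz": -10}
    - {"wz": -10}
    - {"wz": -10.1}
    - {}

```text
schema error: expected keys wx, wy, wz, tx, ty, tz, hand
```

>>> jog_arm:
  moves:
    - {"wx": 0,"wy": 0,"wz": 0,"tx": -0.0425,"ty": -0.0427,"tz": 0.0119,"hand": 0.03}
    - {"wx": 0,"wy": 0,"wz": 0,"tx": -0.0425,"ty": -0.0427,"tz": 0.0119,"hand": 0.03}
    - {"wx": 0,"wy": 0,"wz": 0,"tx": -0.0425,"ty": -0.0427,"tz": 0.0119,"hand": 0.03}
    - {"wx": 0,"wy": 0,"wz": 0,"tx": -0.0425,"ty": -0.0427,"tz": 0.0119,"hand": 0.03}
    - {"wx": 0,"wy": 0,"wz": 0,"tx": -0.0425,"ty": -0.0427,"tz": 0.0119,"hand": 0.03}
  force: 30

```text
clock: 2.62
eef_pos: [0.3047, 0.3481, 0.1718]
tool_rot: [179.9, 0.1, 166.3]
wrist_force: [0.7, 0.4, -0.4]
grip_width: 0.0298
finger_force: 0.0
```

>>> jog_arm:
  moves:
    - {"wx": 0,"wy": 0,"wz": 0,"tx": -0.0425,"ty": -0.0427,"tz": 0.0119,"hand": 0.03}
    - {"wx": 0,"wy": 0,"wz": 0,"tx": -0.0425,"ty": -0.0427,"tz": 0.0119,"hand": 0.03}
    - {"wx": 0,"wy": 0,"wz": 0,"tx": -0.0425,"ty": -0.0427,"tz": 0.0119,"hand": 0.03}
    - {"wx": 0,"wy": 0,"wz": 0,"tx": -0.0425,"ty": -0.0427,"tz": 0.0119,"hand": 0.03}
    - {"wx": 0,"wy": 0,"wz": 0,"tx": -0.0425,"ty": -0.0427,"tz": 0.0119,"hand": 0.03}

```text
clock: 3.25
eef_pos: [0.461, 0.09, 0.1124]
tool_rot: [180.0, 0.1, 166.3]
wrist_force: [0.0, 0.5, 0.1]
grip_width: 0.03
finger_force: 0.0
```

>>> jog_arm:
  moves:
    - {"wx": 0,"wy": 0,"wz": -10,"tx": 0,"ty": 0,"tz": 0,"hand": 0.03}
    - {"wx": 0,"wy": 0,"wz": -10,"tx": 0,"ty": 0,"tz": 0,"hand": 0.03}
    - {"wx": 0,"wy": 0,"wz": -10,"tx": 0,"ty": 0,"tz": 0,"hand": 0.03}
    - {"wx": 0,"wy": 0,"wz": -10.1,"tx": 0,"ty": 0,"tz": 0,"hand": 0.03}
    - {"wx": 0,"wy": 0,"wz": 0,"tx": 0,"ty": 0,"tz": 0,"hand": 0.03}

```text
clock: 3.88
eef_pos: [0.4599, 0.0918, 0.1125]
tool_rot: [-180.0, 0.0, -153.7]
wrist_force: [0.4, 0.2, 0.8]
grip_width: 0.03
finger_force: 0.0
```

>>> jog_arm:
  moves:
    - {"wx": 0,"wy": 0,"wz": 0,"tx": -0.0024,"ty": -0.0303,"tz": 0.02,"hand": 0.03}
    - {"wx": 0,"wy": 0,"wz": 0,"tx": -0.0024,"ty": -0.0302,"tz": 0.02,"hand": 0.03}
    - {"wx": 0,"wy": 0,"wz": 0,"tx": 0,"ty": 0,"tz": 0.02,"hand": 0.03}
    - {"wx": 0,"wy": 0,"wz": 0,"tx": 0,"ty": 0,"tz": 0,"hand": 0.03}

```text
clock: 4.38
eef_pos: [0.4894, 0.0396, 0.051]
tool_rot: [179.9, -0.2, -153.8]
wrist_force: [-0.4, -0.6, 0.9]
grip_width: 0.0298
finger_force: 0.0
```

Run:
```python
from h import *
I={c:get_image(c) for c in("scene","top")}
print(sense()["eef_pos"])
for c in I: print(c,proj(I[c],sense()["eef_pos"]),proj(I[c],[.491,.0397,.022]))
a=cv2.resize(I["scene"]["image"][165:255,190:310],(800,600),interpolation=cv2.INTER_CUBIC)
cv2.imwrite("pics/g1.png",a)
```

```text
[0.49093776 0.03993891 0.05257801]
scene [243.70670093 217.26843858] [244.83185681 229.53490643]
top [303.76618792 238.34007287] [302.77743859 239.38097481]
```

View pics/g1.png

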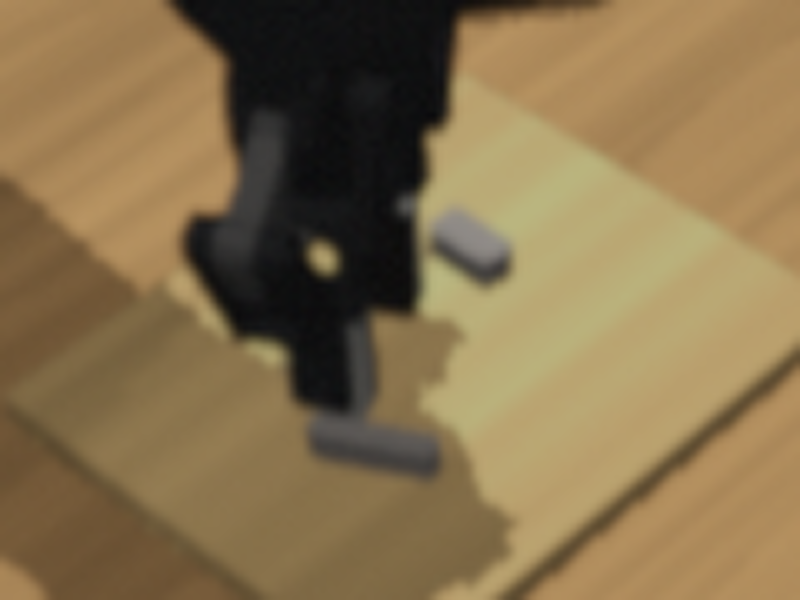

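The near finger's tip is at about (242,226) in the scene view. The key lies just below it, spanning about (237,229) to (256,235), so the fingers straddle it as planned.

>>> jog_arm:
  moves:
    - {"wx": 0,"wy": 0,"wz": 0,"tx": 0,"ty": 0,"tz": 0.02,"hand": 0.03}
    - {"wx": 0,"wy": 0,"wz": 0,"tx": 0,"ty": 0,"tz": 0.0155,"hand": 0.03}
    - {"wx": 0,"wy": 0,"wz": 0,"tx": 0,"ty": 0,"tz": 0,"hand": 0.0}
    - {"wx": 0,"wy": 0,"wz": 0,"tx": 0,"ty": 0,"tz": 0,"hand": 0.0}
    - {"wx": 0,"wy": 0,"wz": 0,"tx": 0,"ty": 0,"tz": 0,"hand": 0.0}
  force: 40

```text
clock: 5.1
eef_pos: [0.4917, 0.0398, 0.0175]
tool_rot: [-180.0, 0.1, -153.6]
wrist_force: [-1.1, -0.7, 0.1]
grip_width: 0.0061
finger_force: 41.7
```

>>> jog_arm:
  moves:
    - {"wx": 0,"wy": 0,"wz": 0,"tx": 0,"ty": 0,"tz": -0.05,"hand": 0.0}
    - {"wx": 0,"wy": 0,"wz": -10,"tx": 0,"ty": 0,"tz": -0.055,"hand": 0.0}
    - {"wx": 0,"wy": 0,"wz": -10,"tx": 0,"ty": 0,"tz": 0,"hand": 0.0}
    - {"wx": 0,"wy": 0,"wz": -10,"tx": 0,"ty": 0,"tz": 0,"hand": 0.0}
    - {"wx": 0,"wy": 0,"wz": -10,"tx": 0,"ty": 0,"tz": 0,"hand": 0.0}

```text
clock: 5.72
eef_pos: [0.4914, 0.0398, 0.1227]
tool_rot: [-179.9, 0.0, -113.3]
wrist_force: [-0.6, -0.1, -0.1]
grip_width: 0.0059
finger_force: 41.7
```

>>> jog_arm:
  moves:
    - {"wx": 0,"wy": 0,"wz": -9.4,"tx": 0,"ty": 0,"tz": 0,"hand": 0.0}
    - {"wx": 0,"wy": 0,"wz": 0,"tx": 0.0383,"ty": -0.047,"tz": 0,"hand": 0.0}
    - {"wx": 0,"wy": 0,"wz": 0,"tx": 0.0383,"ty": -0.047,"tz": 0,"hand": 0.0}
    - {"wx": 0,"wy": 0,"wz": 0,"tx": 0.0383,"ty": -0.047,"tz": 0,"hand": 0.0}
    - {"wx": 0,"wy": 0,"wz": 0,"tx": 0,"ty": 0,"tz": 0,"hand": 0.0}

```text
clock: 6.35
eef_pos: [0.603, -0.11, 0.1226]
tool_rot: [-179.7, -0.0, -104.4]
wrist_force: [-0.5, 1.3, 0.2]
grip_width: 0.0061
finger_force: 41.7
```

Run:
```python
from h import *
I={c:get_image(c) for c in("scene","top")}
s=sense();print(s["eef_pos"],s["tool_rot"],s["grip_width"])
a=cv2.resize(I["scene"]["image"][245:320,175:275],(800,600),interpolation=cv2.INTER_CUBIC)
cv2.imwrite("pics/g2.png",a)
ax=np.array([-.2453,-.9694,0])
for x in(-.018,.018): print((proj(I["scene"],s["eef_pos"]+x*ax-[0,0,.005])-[175,245])*8)
```

```text
[ 0.59937449 -0.10651445  0.1217878 ] [ 1.79956022e+02  2.13569756e-02 -1.04251363e+02] 0.006362075246586883
[443.43640572 247.52489612]
[252.15148014 344.89096422]
```

View pics/g2.png

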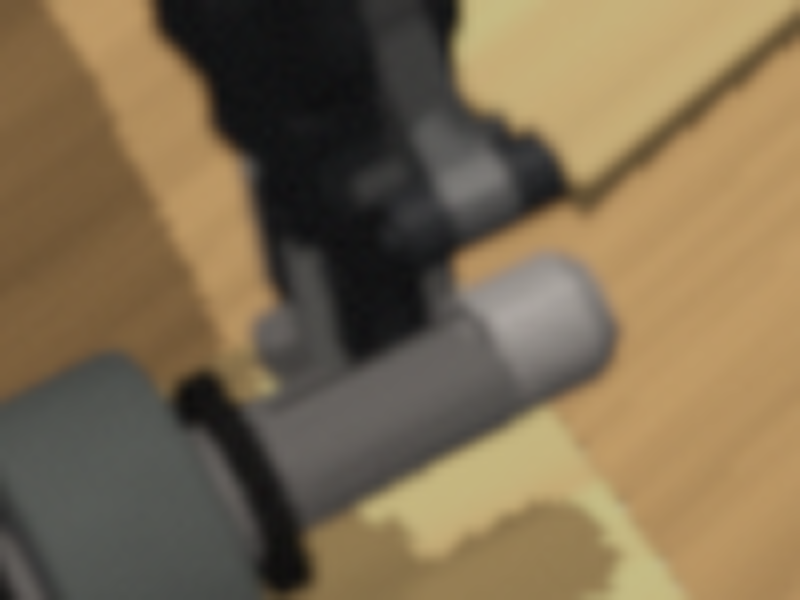

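Held key: its front end shows at about (209,287) in the scene view, where predicted, so the grasp is sound. Next I tilt for the slot's roll, then descend gently.

>>> jog_arm:
  moves:
    - {"wx": -6,"wy": 0,"wz": 0,"tx": 0,"ty": -0.0026,"tz": 0.0,"hand": 0.0}
    - {"wx": 0,"wy": 0,"wz": 0,"tx": 0,"ty": 0,"tz": 0.012,"hand": 0.0}
    - {"wx": 0,"wy": 0,"wz": 0,"tx": 0,"ty": 0,"tz": 0.0015,"hand": 0.0}
    - {"wx": 0,"wy": 0,"wz": 0,"tx": 0,"ty": 0,"tz": 0.0015,"hand": 0.0}
    - {"wx": 0,"wy": 0,"wz": 0,"tx": 0,"ty": 0,"tz": 0,"hand": 0.0}

```text
clock: 7.08
eef_pos: [0.5999, -0.106, 0.1071]
tool_rot: [174.0, -0.0, -104.2]
wrist_force: [-1.2, -0.8, -0.1]
grip_width: 0.0063
finger_force: 41.7
```

>>> jog_arm:
  moves:
    - {"wx": 0,"wy": 0,"wz": 0,"tx": 0,"ty": 0,"tz": 0.001,"hand": 0.0}
    - {"wx": 0,"wy": 0,"wz": 0,"tx": 0,"ty": 0,"tz": 0.001,"hand": 0.0}
    - {"wx": 0,"wy": 0,"wz": 0,"tx": 0,"ty": 0,"tz": 0,"hand": 0.0}

```text
clock: 7.45
eef_pos: [0.6003, -0.1064, 0.1049]
tool_rot: [174.0, -0.0, -104.2]
wrist_force: [-0.2, -0.7, -0.0]
grip_width: 0.0058
finger_force: 41.7
```

>>> jog_arm:
  moves:
    - {"wx": 0,"wy": 0,"wz": 0,"tx": 0,"ty": -0.0016,"tz": 0.001,"hand": 0.0}
    - {"wx": 0,"wy": 0,"wz": 0,"tx": 0,"ty": 0,"tz": 0.001,"hand": 0.0}
    - {"wx": 0,"wy": 0,"wz": 0,"tx": 0,"ty": 0,"tz": 0.001,"hand": 0.0}
    - {"wx": 0,"wy": 0,"wz": 0,"tx": 0,"ty": 0,"tz": 0,"hand": 0.0}

```text
clock: 7.95
eef_pos: [0.6014, -0.1066, 0.1016]
tool_rot: [174.0, -0.0, -104.2]
wrist_force: [-0.4, 0.5, -0.1]
grip_width: 0.0062
finger_force: 41.7
```

>>> jog_arm:
  moves:
    - {"wx": 0,"wy": 0,"wz": 0,"tx": 0,"ty": 0,"tz": 0.001,"hand": 0.0}
    - {"wx": 0,"wy": 0,"wz": 0,"tx": 0,"ty": 0,"tz": 0,"hand": 0.0}

```text
clock: 8.2
eef_pos: [0.6014, -0.1066, 0.1007]
tool_rot: [174.0, -0.0, -104.2]
wrist_force: [0.5, -0.3, -0.6]
grip_width: 0.0061
finger_force: 41.7
```

>>> jog_arm:
  moves:
    - {"wx": 0,"wy": 0,"wz": 0,"tx": 0,"ty": 0,"tz": 0.001,"hand": 0.0}
    - {"wx": 0,"wy": 0,"wz": 0,"tx": 0,"ty": 0,"tz": 0,"hand": 0.0}

```text
clock: 8.45
eef_pos: [0.6013, -0.1066, 0.0997]
tool_rot: [174.0, 0.0, -104.2]
wrist_force: [-0.2, -0.2, -0.4]
grip_width: 0.0064
finger_force: 41.7
```

>>> jog_arm:
  moves:
    - {"wx": 0,"wy": 0,"wz": 0,"tx": 0,"ty": 0,"tz": 0.001,"hand": 0.0}
    - {"wx": 0,"wy": 0,"wz": 0,"tx": 0,"ty": 0,"tz": 0,"hand": 0.0}

```text
clock: 8.7
eef_pos: [0.6012, -0.1066, 0.0987]
tool_rot: [174.0, 0.0, -104.2]
wrist_force: [0.4, -0.3, -0.5]
grip_width: 0.0064
finger_force: 41.7
```

>>> jog_arm:
  moves:
    - {"wx": 0,"wy": 0,"wz": 0,"tx": 0,"ty": 0,"tz": 0.0007,"hand": 0.0}
    - {"wx": 0,"wy": 0,"wz": 0,"tx": 0,"ty": 0,"tz": 0,"hand": 0.0}

```text
clock: 8.95
eef_pos: [0.6012, -0.1066, 0.098]
tool_rot: [174.0, 0.0, -104.2]
wrist_force: [0.4, 0.9, -0.8]
grip_width: 0.0061
finger_force: 41.7
```

>>> jog_arm:
  moves:
    - {"wx": 0,"wy": 0,"wz": 0,"tx": 0,"ty": 0,"tz": 0.0005,"hand": 0.0}
    - {"wx": 0,"wy": 0,"wz": 0,"tx": 0,"ty": 0,"tz": 0,"hand": 0.0}

```text
clock: 9.2
eef_pos: [0.6011, -0.1065, 0.0975]
tool_rot: [174.0, -0.0, -104.2]
wrist_force: [-0.4, 0.2, -0.6]
grip_width: 0.0064
finger_force: 41.7
```

Run:
```python
from h import *
I={c:get_image(c) for c in("scene","top")}
s=sense();print(s["eef_pos"],s["tool_rot"],s["wrist_force"],s["wrist_torque"])
a=cv2.resize(I["scene"]["image"][265:320,185:259],(800,595),interpolation=cv2.INTER_CUBIC)
cv2.imwrite("pics/g3.png",a)
```

```text
[ 0.60115484 -0.10656275  0.09758848] [ 1.74000934e+02 -9.32909674e-04 -1.04183675e+02] [-0.02297884 -0.06185883 -1.42208098] [-0.01415091 -0.11013529  0.03081648]
```

View pics/g3.png

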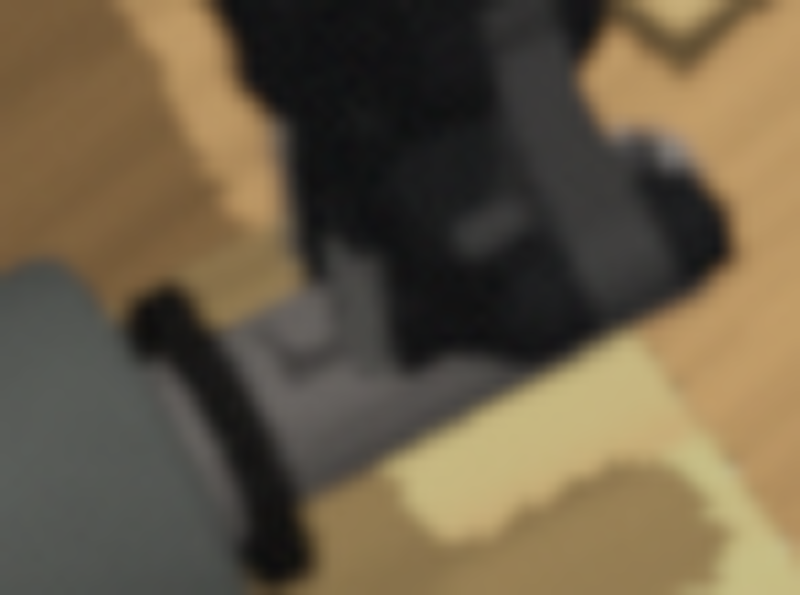

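Scene view: the key's front end is at about (213,296), seated in the slot's outline, with the near fingertip at (225,298) close to the shaft surface. I'll continue down to contact.

>>> jog_arm:
  moves:
    - {"wx": 0,"wy": 0,"wz": 0,"tx": 0,"ty": 0,"tz": 0.0005,"hand": 0.0}
    - {"wx": 0,"wy": 0,"wz": 0,"tx": 0,"ty": 0,"tz": 0,"hand": 0.0}

```text
clock: 9.55
eef_pos: [0.6012, -0.1065, 0.0972]
tool_rot: [174.0, -0.0, -104.2]
wrist_force: [-0.4, -0.1, -0.3]
grip_width: 0.0064
finger_force: 41.8
```

>>> jog_arm:
  moves:
    - {"wx": 0,"wy": 0,"wz": 0,"tx": 0,"ty": 0,"tz": 0.0005,"hand": 0.0}
    - {"wx": 0,"wy": 0,"wz": 0,"tx": 0,"ty": 0,"tz": 0,"hand": 0.0}

```text
clock: 9.8
eef_pos: [0.6012, -0.1066, 0.0972]
tool_rot: [174.0, -0.0, -104.2]
wrist_force: [-0.6, 0.4, 4.1]
grip_width: 0.006
finger_force: 42.3
```

>>> jog_arm:
  moves:
    - {"wx": 0,"wy": 0,"wz": 0,"tx": 0,"ty": 0,"tz": 0,"hand": 0.025}
    - {"wx": 0,"wy": 0,"wz": 0,"tx": 0,"ty": 0,"tz": 0,"hand": 0.025}
    - {"wx": 0,"wy": 0,"wz": 0,"tx": 0,"ty": 0,"tz": -0.015,"hand": 0.025}
    - {"wx": 0,"wy": 0,"wz": 0,"tx": 0,"ty": 0,"tz": -0.008,"hand": 0.0}
    - {"wx": 0,"wy": 0,"wz": 0,"tx": 0,"ty": 0,"tz": 0,"hand": 0.0}

```text
clock: 10.42
eef_pos: [0.6047, -0.1075, 0.121]
tool_rot: [174.2, -0.0, -104.2]
wrist_force: [-0.0, 0.2, 1.0]
grip_width: -0.0002
finger_force: 0.0
```

>>> jog_arm:
  moves:
    - {"wx": 0,"wy": 0,"wz": 0,"tx": 0,"ty": 0,"tz": 0,"hand": 0.0}
    - {"wx": 0,"wy": 0,"wz": 0,"tx": 0,"ty": 0,"tz": 0.012,"hand": 0.0}
    - {"wx": 0,"wy": 0,"wz": 0,"tx": 0,"ty": 0,"tz": 0.003,"hand": 0.0}
    - {"wx": 0,"wy": 0,"wz": 0,"tx": 0,"ty": 0,"tz": 0.001,"hand": 0.0}
    - {"wx": 0,"wy": 0,"wz": 0,"tx": 0,"ty": 0,"tz": 0,"hand": 0.0}

```text
clock: 11.05
eef_pos: [0.6016, -0.1067, 0.1032]
tool_rot: [174.0, 0.0, -104.2]
wrist_force: [-0.5, -0.5, 0.5]
grip_width: -0.0003
finger_force: 0.0
```

>>> jog_arm:
  moves:
    - {"wx": 0,"wy": 0,"wz": 0,"tx": 0,"ty": 0,"tz": 0.0007,"hand": 0.0}
    - {"wx": 0,"wy": 0,"wz": 0,"tx": 0,"ty": 0,"tz": 0,"hand": 0.0}

```text
clock: 11.3
eef_pos: [0.6017, -0.1067, 0.1029]
tool_rot: [174.0, 0.0, -104.2]
wrist_force: [0.1, -0.3, -0.1]
grip_width: -0.0001
finger_force: 0.0
```

>>> jog_arm:
  moves:
    - {"wx": 0,"wy": 0,"wz": 0,"tx": 0,"ty": 0,"tz": 0.0007,"hand": 0.0}
    - {"wx": 0,"wy": 0,"wz": 0,"tx": 0,"ty": 0,"tz": 0,"hand": 0.0}

```text
clock: 11.55
eef_pos: [0.6019, -0.1068, 0.1026]
tool_rot: [174.0, -0.0, -104.2]
wrist_force: [0.2, 0.7, 1.0]
grip_width: 0.0001
finger_force: 0.9
```

>>> jog_arm:
  moves:
    - {"wx": 0,"wy": 0,"wz": 0,"tx": 0,"ty": 0,"tz": 0.0007,"hand": 0.0}
    - {"wx": 0,"wy": 0,"wz": 0,"tx": 0,"ty": 0,"tz": 0,"hand": 0.0}

```text
clock: 11.8
eef_pos: [0.6021, -0.1068, 0.1025]
tool_rot: [174.1, -0.0, -104.2]
wrist_force: [-0.8, -0.2, 6.0]
grip_width: 0.0001
finger_force: 2.4
```

>>> jog_arm:
  moves:
    - {"wx": 0,"wy": 0,"wz": 0,"tx": 0,"ty": 0,"tz": -0.04,"hand": 0.0}
    - {"wx": 6,"wy": 0,"wz": 0,"tx": 0,"ty": 0,"tz": -0.06,"hand": 0.08}
    - {"wx": 0,"wy": 0,"wz": 0,"tx": -0.0514,"ty": 0.0325,"tz": 0,"hand": 0.08}
    - {"wx": 0,"wy": 0,"wz": 0,"tx": -0.0514,"ty": 0.0325,"tz": 0,"hand": 0.08}
    - {"wx": 0,"wy": 0,"wz": 0,"tx": -0.0514,"ty": 0.0325,"tz": 0,"hand": 0.08}

```text
clock: 12.42
eef_pos: [0.5541, 0.0656, 0.201]
tool_rot: [-180.0, 0.0, -104.2]
wrist_force: [0.3, 0.6, 0.1]
grip_width: 0.0723
finger_force: 0.0
```

```bash
cat > fit3.py <<'E'
exec(open("fit.py").read().split("E_=[")[0])
print(sense()["eef_pos"],sense()["tool_rot"])
cr=lambda c,x,y,w:cv2.resize(I[c]["image"][y:y+w*3//4,x:x+w],(400,300),interpolation=cv2.INTER_CUBIC)
cv2.imwrite("pics/m2.png",np.vstack([np.hstack([cr("top",360,152,60),cr("scene",195,264,60)]),np.hstack([cr("top",98,230,80),cr("scene",305,98,60)])]))
def grey(c,box):
    x,y,w,h=box;im=I[c]["image"][y:y+h,x:x+w].astype(float);s=im.max(2)-im.min(2)
    return s
for c in I:
    for n in("pulley","boss","key"):
        r=pinpoint(n,c);print(n,c,[(np.round(x["xy"],1).tolist(),round(x["conf"],2)) for x in r[:2]])
E
python3 fit3.py
```

```text
[0.55198831 0.06873033 0.20058965] [ 1.79838934e+02  6.79257708e-02 -1.03822079e+02]
pulley scene [([328.4, 129.9], 0.56)]
boss scene [([339.0, 122.2], 0.65)]
key scene [([220.1, 290.6], 0.76)]
pulley top [([142.0, 260.4], 0.62)]
boss top [([120.5, 258.8], 0.61)]
key top [([389.3, 169.9], 0.48)]
```

View pics/m2.png

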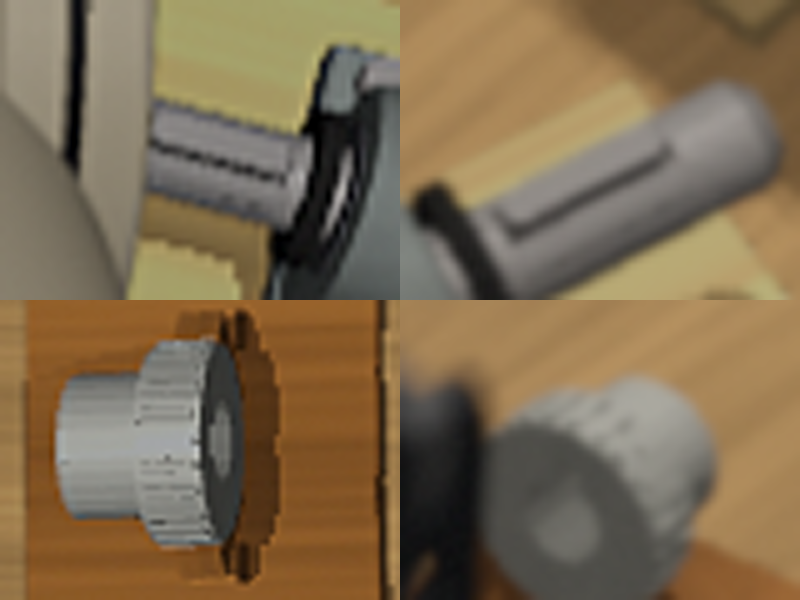

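The mosaic shows the key standing in the slot, its dark side face running from about (383,174) to (403,179) in the top view and (212,298) to (235,286) in the scene view. The pulley is unoccluded: boss rows 244 to 274 and rim rows 238 to 280 in the top view.

Run:
```python
from h import *
from scipy.optimize import least_squares
exec(open("fit.py").read().split("E_=[")[0].split("from scipy.ndimage")[1].join(["from scipy.ndimage",""]))
for n,t,s in(("pulley",(142,260.4),(328.4,129.9)),("boss",(120.5,258.8),(339,122.2)),("boss0",(122.3,259.1),(339.3,123.3)),("pulley0",(142,260.4),(329.1,130.8))):
    print(n,tri(ray(I["top"],t),ray(I["scene"],s)),"at z .065 top",onz(ray(I["top"],t),.065).round(4),"scene",onz(ray(I["scene"],s),.065).round(4))
B=[(edge("top",(112,244.6),(124,244.6),10,3),.025),(edge("top",(112,274),(124,274),10,3),.025),(edge("top",(128,238),(137,238),8,3),.035),(edge("top",(128,279.6),(137,279.6),8,3),.035)]
R=[(ray(I["top"],p),r) for P,r in B for p in P]
def D(u):
    o=np.array([u[0],.34,u[2]]);a=np.array([np.cos(u[1]),np.sin(u[1]),0]);o_=[]
    for (p,d),r in R:
        n=np.cross(a,d);n/=np.linalg.norm(n);o_.append((abs((p-o)@n)-r)*1e3)
    return np.array(o_+[(u[2]-.065)*500])
u=least_squares(D,[.451,np.radians(-90),.065],loss="soft_l1",x_scale=[.01,.1,.01]);print("axis x at y=.34, yaw, z",u.x[0],np.degrees(u.x[1]),u.x[2],np.abs(u.fun).mean())
# y of end faces: boss rear top edge (z=.09), rim front top edge (z=.1), along axis row
for nm,uv,z in(("rear",(109.6,259),.088),("rimfront",(139,258),.1),("rimback",(125.2,258),.1)): print(nm,onz(ray(I["top"],uv),z).round(4))
```

```text
pulley (array([0.44922503, 0.32067673, 0.06426392]), np.float64(0.004109062943829615)) at z .065 top [0.4477 0.319  0.065 ] scene [0.451  0.3216 0.065 ]
boss (array([0.45043378, 0.35680632, 0.06564329]), np.float64(0.0017221648805559686)) at z .065 top [0.4498 0.3564 0.065 ] scene [0.4504 0.3584 0.065 ]
boss0 (array([0.45099594, 0.35513125, 0.06373862]), np.float64(0.004396269136661602)) at z .065 top [0.4494 0.3532 0.065 ] scene [0.4533 0.3556 0.065 ]
pulley0 (array([0.4496998 , 0.32171528, 0.06159905]), np.float64(0.005270683074411881)) at z .065 top [0.4477 0.319  0.065 ] scene [0.4541 0.3201 0.065 ]
top edge rms 0.11
top edge rms 0.17
top edge rms 0.47
top edge rms 0.41
axis x at y=.34, yaw, z 0.4510613240325667 -86.71828364904313 0.0642230807152282 0.6772517445958716
rear [0.4487 0.3684 0.088 ]
rimfront [0.4509 0.3159 0.1   ]
rimback [0.4505 0.3389 0.1   ]
```

>>> jog_arm:
  moves:
    - {"wx": 0,"wy": 0,"wz": -8,"tx": 0,"ty": 0,"tz": 0,"hand": 0.08}
    - {"wx": 0,"wy": 0,"wz": -7.7,"tx": 0,"ty": 0,"tz": 0,"hand": 0.08}
    - {"wx": 0,"wy": 0,"wz": 0,"tx": -0.0578,"ty": 0.0187,"tz": 0,"hand": 0.08}
    - {"wx": 0,"wy": 0,"wz": 0,"tx": -0.0578,"ty": 0.0187,"tz": 0,"hand": 0.08}
    - {"wx": 0,"wy": 0,"wz": 0,"tx": -0.0578,"ty": 0.0187,"tz": 0,"hand": 0.08}

```text
clock: 13.55
eef_pos: [0.4945, 0.2367, 0.201]
tool_rot: [-180.0, 0.0, -88.6]
wrist_force: [0.7, 0.3, -0.3]
grip_width: 0.0802
finger_force: 0.0
```

>>> jog_arm:
  moves:
    - {"wx": 0,"wy": 0,"wz": 0,"tx": -0.0578,"ty": 0.0187,"tz": 0,"hand": 0.08}
    - {"wx": 0,"wy": 0,"wz": 0,"tx": -0.0578,"ty": 0.0187,"tz": 0,"hand": 0.08}
    - {"wx": 0,"wy": 0,"wz": 0,"tx": 0,"ty": 0,"tz": 0.04,"hand": 0.08}
    - {"wx": 0,"wy": 0,"wz": 0,"tx": 0,"ty": 0,"tz": 0,"hand": 0.08}
    - {"wx": 0,"wy": 0,"wz": 0,"tx": 0,"ty": 0,"tz": 0,"hand": 0.08}

```text
clock: 14.18
eef_pos: [0.4546, 0.3499, 0.1615]
tool_rot: [-180.0, -0.0, -88.6]
wrist_force: [-0.0, 0.1, 0.7]
grip_width: 0.0799
finger_force: 0.0
```

```bash
cat > roll.py <<'E'
exec(open("fit.py").read().split("E_=[")[0])
print(sense()["eef_pos"],sense()["tool_rot"])
a=np.array([np.cos(np.radians(-104.2)),np.sin(np.radians(-104.2)),0]);l=np.array([-a[1],a[0],0])
for c,E0 in(("top",[.609,-.0660,.085]),("scene",[.6116,-.0648,.085])):
    E0=np.array(E0);cam=np.array(I[c]["world_from_camera"])[:3,3]-E0-.04*a;cam-=a*(cam@a);cam/=np.linalg.norm(cam)
    uax=np.cross(cam,a);uax*=np.sign(uax@l);g=cv2.cvtColor(I[c]["image"],cv2.COLOR_BGR2GRAY)
    us=np.arange(-16,16.1,1)
    for nm,X in(("pre",np.arange(.008,.018,.0005)),("key",np.arange(.030,.053,.0005))):
        pr=[np.mean([cv2.getRectSubPix(g,(1,1),tuple(map(float,proj(I[c],E0+x*a+u*1e-3*uax))))[0,0] for x in X]) for u in us]
        print(c,nm,[f"{int(u)}:{int(p)}" for u,p in zip(us,pr)])
E
python3 roll.py
```

```text
[0.45537048 0.35027192 0.16244836] [-1.79877985e+02  6.65036991e-02 -8.85870723e+01]
top pre ['-16:118', '-15:119', '-14:118', '-13:111', '-12:97', '-11:81', '-10:76', '-9:87', '-8:99', '-7:107', '-6:114', '-5:118', '-4:123', '-3:128', '-2:134', '-1:137', '0:140', '1:145', '2:151', '3:155', '4:152', '5:145', '6:138', '7:133', '8:130', '9:125', '10:118', '11:110', '12:111', '13:126', '14:145', '15:157', '16:160']
top key ['-16:116', '-15:118', '-14:118', '-13:112', '-12:99', '-11:85', '-10:79', '-9:87', '-8:96', '-7:103', '-6:111', '-5:120', '-4:127', '-3:132', '-2:129', '-1:112', '0:83', '1:71', '2:94', '3:122', '4:138', '5:140', '6:139', '7:140', '8:141', '9:137', '10:127', '11:111', '12:110', '13:127', '14:147', '15:160', '16:161']
scene pre ['-16:132', '-15:131', '-14:129', '-13:127', '-12:124', '-11:123', '-10:125', '-9:128', '-8:132', '-7:136', '-6:140', '-5:142', '-4:142', '-3:139', '-2:136', '-1:131', '0:127', '1:121', '2:117', '3:112', '4:107', '5:101', '6:94', '7:87', '8:79', '9:72', '10:67', '11:74', '12:95', '13:117', '14:130', '15:135', '16:138']
scene key ['-16:150', '-15:152', '-14:152', '-13:147', '-12:140', '-11:134', '-10:132', '-9:132', '-8:132', '-7:128', '-6:117', '-5:96', '-4:75', '-3:73', '-2:89', '-1:109', '0:118', '1:119', '2:116', '3:111', '4:103', '5:94', '6:87', '7:83', '8:78', '9:70', '10:65', '11:76', '12:104', '13:133', '14:150', '15:156', '16:157']
```

Both views agree that the key's roll is about +4.5° and the shaft axis is at x≈0.600 at y≈-0.106. Now the pulley.

>>> jog_arm:
  moves:
    - {"wx": 0,"wy": 0,"wz": 0,"tx": -0.0048,"ty": 0.0043,"tz": 0.05,"hand": 0.08}
    - {"wx": 0,"wy": 0,"wz": 0,"tx": 0,"ty": 0,"tz": 0.04,"hand": 0.08}
    - {"wx": 0,"wy": 0,"wz": 0,"tx": 0,"ty": 0,"tz": 0.028,"hand": 0.08}
    - {"wx": 0,"wy": 0,"wz": 0,"tx": 0,"ty": 0,"tz": 0,"hand": 0.08}

```text
clock: 14.78
eef_pos: [0.4486, 0.3538, 0.0418]
tool_rot: [179.8, -0.1, -88.6]
wrist_force: [-0.1, -0.3, -0.2]
grip_width: 0.0799
finger_force: 0.0
```

>>> jog_arm:
  moves:
    - {"wx": 0,"wy": 0,"wz": 0,"tx": 0,"ty": 0,"tz": 0,"hand": 0.06}
    - {"wx": 0,"wy": 0,"wz": 0,"tx": 0,"ty": 0,"tz": 0,"hand": 0.054}
    - {"wx": 0,"wy": 0,"wz": 0,"tx": 0,"ty": 0,"tz": 0,"hand": 0.045}
    - {"wx": 0,"wy": 0,"wz": 0,"tx": 0,"ty": 0,"tz": 0,"hand": 0.04}
    - {"wx": 0,"wy": 0,"wz": 0,"tx": 0,"ty": 0,"tz": 0,"hand": 0.04}
  force: 25

```text
clock: 15.4
eef_pos: [0.4509, 0.3562, 0.045]
tool_rot: [-179.8, 0.1, -88.5]
wrist_force: [-0.1, 0.2, 5.8]
grip_width: 0.0491
finger_force: 25.2
```

>>> jog_arm:
  moves:
    - {"wx": 0,"wy": 0,"wz": 0,"tx": 0,"ty": 0,"tz": 0,"hand": 0.04}
    - {"wx": 0,"wy": 0,"wz": 0,"tx": 0,"ty": 0,"tz": -0.002,"hand": 0.04}
    - {"wx": 0,"wy": 0,"wz": 0,"tx": 0,"ty": 0,"tz": -0.03,"hand": 0.04}
    - {"wx": 0,"wy": 0,"wz": 0,"tx": 0,"ty": 0,"tz": -0.04,"hand": 0.04}
    - {"wx": 0,"wy": 0,"wz": 0,"tx": 0,"ty": 0,"tz": 0,"hand": 0.04}
  force: 60

```text
clock: 16.02
eef_pos: [0.4516, 0.3568, 0.1179]
tool_rot: [-179.7, 0.2, -88.5]
wrist_force: [0.5, -0.5, -3.4]
grip_width: 0.0486
finger_force: 63.1
```

Run:
```python
exec(open("fit.py").read().split("E_=[")[0])
s=sense();print(s["eef_pos"],s["tool_rot"],s["wrist_force"],s["wrist_torque"],s["grip_width"])
for n in("pulley","boss"):
    P={}
    for c in I:
        r=pinpoint(n,c);print(n,c,[(np.round(x["xy"],1).tolist(),round(x["conf"],2)) for x in r[:2]])
        if r:P[c]=ray(I[c],r[0]["xy"])
    if len(P)==2:print(tri(P["top"],P["scene"]))
u=proj(I["scene"],s["eef_pos"]+[0,0,.03]).astype(int);print(u,proj(I["scene"],s["eef_pos"]))
x,y=u[0]-50,u[1]-37;cv2.imwrite("pics/p1.png",cv2.resize(I["scene"]["image"][y:y+75,x:x+100],(800,600),interpolation=cv2.INTER_CUBIC));print(x,y)
```

```text
[0.44882979 0.35502503 0.11423564] [ 1.79954708e+02 -1.83050759e-02 -8.84780675e+01] [-0.65623413 -0.1369608  -3.22887773] [-0.00765291  0.03742873  0.00072767] 0.048514918638876955
pulley scene [([340.1, 90.7], 0.58)]
pulley top [([133.7, 257.4], 0.93)]
(array([0.45954241, 0.3182244 , 0.15909392]), np.float64(0.024386854320117328))
boss scene [([343.6, 91.8], 0.93), ([217.7, 291.5], 0.45)]
boss top [([107.1, 256.2], 0.55)]
(array([0.4530959 , 0.358727  , 0.13814173]), np.float64(0.00288401780191083))
[340  89] [339.16392583 102.2702517 ]
290 52
```

View pics/p1.png

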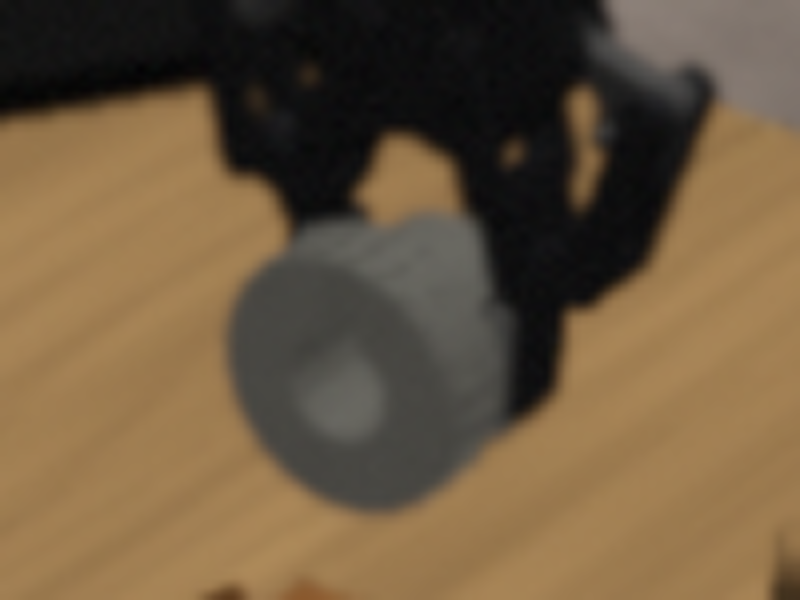

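The pulley is lifted clear and held level. Its front face is at about (332,97) in the scene view, with the keyway notch on top near (331,95).

>>> jog_arm:
  moves:
    - {"wx": 0,"wy": 0,"wz": 8,"tx": 0,"ty": 0,"tz": -0.03,"hand": 0.04}
    - {"wx": 0,"wy": 0,"wz": 7.7,"tx": 0,"ty": 0,"tz": -0.01,"hand": 0.04}
    - {"wx": 0,"wy": 0,"wz": 0,"tx": 0.0438,"ty": -0.0366,"tz": 0,"hand": 0.04}
    - {"wx": 0,"wy": 0,"wz": 0,"tx": 0.0438,"ty": -0.0366,"tz": 0,"hand": 0.04}
    - {"wx": 0,"wy": 0,"wz": 0,"tx": 0.0438,"ty": -0.0366,"tz": 0,"hand": 0.04}

```text
clock: 16.95
eef_pos: [0.5234, 0.1995, 0.1537]
tool_rot: [179.9, -0.0, -104.1]
wrist_force: [0.9, 0.6, -2.9]
grip_width: 0.0483
finger_force: 63.2
```

>>> jog_arm:
  moves:
    - {"wx": 0,"wy": 0,"wz": 0,"tx": 0.0438,"ty": -0.0366,"tz": 0,"hand": 0.04}
    - {"wx": 0,"wy": 0,"wz": 0,"tx": 0.0438,"ty": -0.0366,"tz": 0,"hand": 0.04}
    - {"wx": 0,"wy": 0,"wz": 0,"tx": 0.0438,"ty": -0.0366,"tz": 0,"hand": 0.04}
    - {"wx": -4.5,"wy": 0,"wz": 0,"tx": 0.0438,"ty": -0.0366,"tz": 0,"hand": 0.04}
    - {"wx": 0,"wy": 0,"wz": 0,"tx": 0,"ty": 0,"tz": 0,"hand": 0.04}

```text
clock: 17.58
eef_pos: [0.6251, -0.0092, 0.1527]
tool_rot: [175.5, -0.1, -104.5]
wrist_force: [-0.2, -0.2, -2.7]
grip_width: 0.0484
finger_force: 63.6
```

>>> jog_arm:
  moves:
    - {"wx": 0,"wy": 0,"wz": 0,"tx": 0,"ty": 0,"tz": 0,"hand": 0.04}
    - {"wx": 0,"wy": 0,"wz": 0,"tx": 0,"ty": 0,"tz": 0,"hand": 0.04}
    - {"wx": 0,"wy": 0,"wz": 0,"tx": 0,"ty": 0,"tz": 0,"hand": 0.04}

```text
clock: 17.95
eef_pos: [0.6219, -0.0034, 0.155]
tool_rot: [175.5, 0.0, -104.1]
wrist_force: [-0.4, -0.2, -2.8]
grip_width: 0.0482
finger_force: 63.6
```

>>> jog_arm:
  moves:
    - {"wx": 0,"wy": 0,"wz": 0,"tx": 0.001,"ty": -0.0048,"tz": 0.045,"hand": 0.04}
    - {"wx": 0,"wy": 0,"wz": 0,"tx": 0,"ty": -0.0048,"tz": 0.045,"hand": 0.04}
    - {"wx": 0,"wy": 0,"wz": 0,"tx": 0,"ty": 0,"tz": 0,"hand": 0.04}
    - {"wx": 0,"wy": 0,"wz": 0,"tx": 0,"ty": 0,"tz": 0,"hand": 0.04}
    - {"wx": 0,"wy": 0,"wz": 0,"tx": 0,"ty": 0,"tz": 0,"hand": 0.04}

```text
clock: 18.58
eef_pos: [0.627, -0.0064, 0.0672]
tool_rot: [175.8, 0.0, -104.2]
wrist_force: [0.6, 0.0, -3.1]
grip_width: 0.0487
finger_force: 63.7
```

Run:
```python
exec(open("fit.py").read().split("E_=[")[0])
s=sense();print(s["eef_pos"],s["tool_rot"],s["wrist_force"],s["wrist_torque"],s["grip_width"])
a=np.array([-.2453,-.9694,0])
p=np.array([.6001,-.1064,.085])
A=I["scene"]["image"][240:315,195:295];A=cv2.resize(A,(800,600),interpolation=cv2.INTER_CUBIC)
def pt(q):return tuple(np.round((proj(I["scene"],q)-[195,240])*8).astype(int).tolist())
print("axis pts",[(sx,pt(p+(sx+.036)*a)) for sx in(-.103,-.078,-.056)])
cv2.imwrite("pics/p2.png",A)
for c in I:
    for n in("pulley","boss"):
        print(c,n,[(np.round(x["xy"],1).tolist(),round(x["conf"],2)) for x in pinpoint(n,c)[:1]])
print(proj(I["scene"],p+(-.103+.036)*a),proj(I["top"],p+(-.103+.036)*a))
```

```text
[ 0.62657345 -0.00642715  0.0667347 ] [ 1.75730251e+02  3.00799857e-02 -1.04172218e+02] [ 0.44099514 -0.24314351 -3.49943032] [ 0.01702809 -0.08654076 -0.0506521 ] 0.048509508006709764
axis pts [(-0.103, (543, 274)), (-0.078, (422, 337)), (-0.056, (313, 394))]
scene pulley [([267.9, 271.0], 0.8)]
scene boss [([283.6, 263.3], 0.78)]
top pulley []
top boss []
[262.86888514 274.25337346] [352.70162457 165.08168044]
```

View pics/p2.png

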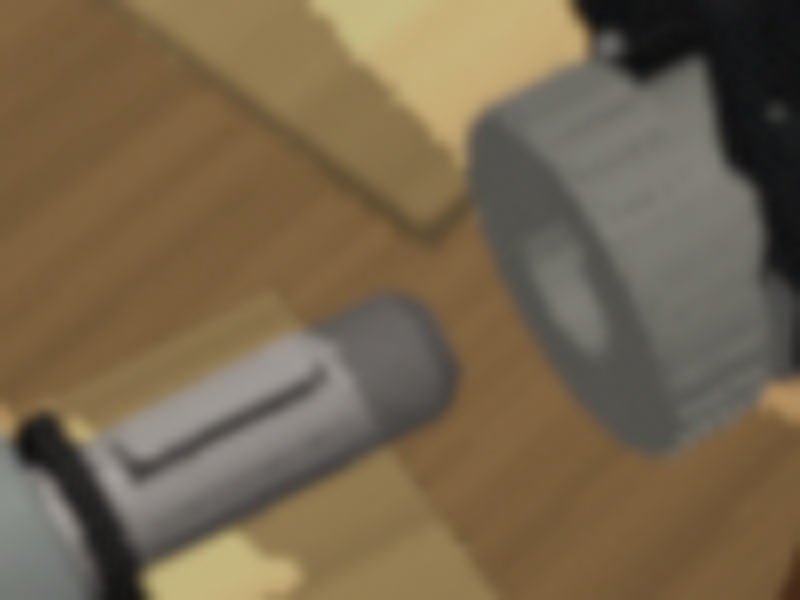

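The shaft end is at tile (430,365) and the key is clearly standing in the slot. The pulley's face is centred near tile (575,285), a little low and toward the camera of the axis line. The measured TCP agrees: +2.7 mm lateral, +2 mm z. I'll correct that, then check numerically.

>>> jog_arm:
  moves:
    - {"wx": 0,"wy": 0,"wz": 0,"tx": 0,"ty": 0.0025,"tz": 0.0022,"hand": 0.04}
    - {"wx": 0,"wy": 0,"wz": 0,"tx": 0,"ty": 0,"tz": 0,"hand": 0.04}
    - {"wx": 0,"wy": 0,"wz": 0,"tx": 0,"ty": 0,"tz": 0,"hand": 0.04}
    - {"wx": 0,"wy": 0,"wz": 0,"tx": 0,"ty": 0,"tz": 0,"hand": 0.04}

```text
clock: 19.38
eef_pos: [0.6223, -0.0057, 0.0624]
tool_rot: [175.5, -0.0, -104.2]
wrist_force: [-0.0, 0.2, -3.7]
grip_width: 0.0483
finger_force: 63.7
```

```bash
cat > ell.py <<'E'
exec(open("fit.py").read().split("E_=[")[0])
s=sense();print(s["eef_pos"],s["tool_rot"],s["wrist_force"])
a=np.array([-.2453,-.9694,0]);l=np.array([.9694,-.2453,0]);z=np.array([0,0,1.])
p=np.array([.6001,-.1064,.085])
tz=-(np.cos(np.radians(4.3))*z+np.sin(np.radians(4.3))*l)
O=s["eef_pos"]+.037*a-.0203*tz   # expected pulley origin
r=O-p;print("expected origin: s",r@a-.036,"lat mm",r@l*1e3,"dz mm",r[2]*1e3)
im=I["scene"];g=cv2.GaussianBlur(cv2.cvtColor(im["image"],cv2.COLOR_BGR2LAB).astype(np.float32),(0,0),.6)
def circ(o,R,n=72):
    t=np.arange(n)*2*np.pi/n
    return np.array([proj(im,o+R*(np.cos(k)*l+np.sin(k)*z)) for k in t])
def score(v,R):
    o=O+v[0]*1e-3*a+v[1]*1e-3*l+v[2]*1e-3*z
    f=lambda RR:np.array([map_coordinates(g[:,:,k],circ(o,RR)[:,::-1].T,order=1) for k in range(3)])
    return np.linalg.norm(f(R+.0015)-f(R-.0015),axis=0)
import itertools
for R,name in((.035,"rim"),):
    best=sorted([(-np.mean(score((da,dl,0),R)),da,dl) for da in np.arange(-10,10.1,1) for dl in np.arange(-8,8.1,.5)])[:6]
    print(name,"equivalent (along,lat) mm offset at dz=0",[tuple(np.round(b,2)) for b in best])
# shaft axis offset in scene, pre-slot section
cam=np.array(im["world_from_camera"])[:3,3]-p;cam-=a*(cam@a);cam/=np.linalg.norm(cam);u=np.cross(cam,a);u*=np.sign(u@l)
gg=g[:,:,0]
def lat(sx):
    us=np.arange(-18,18.1,.25);L=np.array([proj(im,p+(x+.036)*a+k*1e-3*u) for k in us for x in sx]).reshape(len(us),len(sx),2)
    V=np.stack([map_coordinates(g[:,:,k],[L[...,1],L[...,0]],order=1).mean(1) for k in range(3)],1)
    G=np.linalg.norm(np.gradient(V,axis=0),axis=1);lo=us<-6;hi=us>6
    f=lambda m:us[m][np.argmax(G[m])]
    return f(lo),f(hi)
print("shaft edges u",lat(np.linspace(-.071,-.058,14)))
E
python3 ell.py
```

```text
[ 0.62231193 -0.00569616  0.06242653] [ 1.75501381e+02 -4.63750355e-04 -1.04182037e+02] [-0.3841713   0.2113093  -2.83102127]
expected origin: s -0.10207427859080845 lat mm -1.6484760770796292 dz mm -2.3306146024033163
rim equivalent (along,lat) mm offset at dz=0 [(np.float64(-13.57), np.float64(-2.0), np.float64(2.0)), (np.float64(-13.56), np.float64(-1.0), np.float64(2.5)), (np.float64(-13.5), np.float64(-1.0), np.float64(2.0)), (np.float64(-13.48), np.float64(-2.0), np.float64(2.5)), (np.float64(-13.47), np.float64(-1.0), np.float64(3.0)), (np.float64(-13.3), np.float64(-2.0), np.float64(1.5))]
shaft edges u (np.float64(-11.75), np.float64(13.25))
```

>>> jog_arm:
  moves:
    - {"wx": 0,"wy": 0,"wz": 0,"tx": 0,"ty": 0,"tz": 0,"hand": 0.04}
    - {"wx": 0,"wy": 0,"wz": 0,"tx": 0,"ty": 0,"tz": 0,"hand": 0.04}

```text
clock: 19.73
eef_pos: [0.6223, -0.0057, 0.0625]
tool_rot: [175.5, 0.0, -104.2]
wrist_force: [0.3, -0.3, -1.9]
grip_width: 0.0483
finger_force: 63.7
```

>>> jog_arm:
  moves:
    - {"wx": 0,"wy": 0,"wz": 0,"tx": 0,"ty": 0,"tz": 0,"hand": 0.04}
    - {"wx": 0,"wy": 0,"wz": 0,"tx": 0,"ty": 0,"tz": 0,"hand": 0.04}
    - {"wx": 0,"wy": 0,"wz": 0,"tx": 0,"ty": 0,"tz": 0,"hand": 0.04}

```text
clock: 20.1
eef_pos: [0.6223, -0.0057, 0.0625]
tool_rot: [175.5, 0.0, -104.2]
wrist_force: [0.4, -0.6, -2.6]
grip_width: 0.0478
finger_force: 63.7
```

```bash
python3 ell.py
```

```text
[ 0.62226602 -0.00565703  0.0624376 ] [ 1.75499792e+02  1.45977427e-03 -1.04181518e+02] [-0.28029288 -0.17285884 -3.30173025]
expected origin: s -0.10210094920577245 lat mm -1.7025832814096455 dz mm -2.3195409477494295
rim equivalent (along,lat) mm offset at dz=0 [(np.float64(-13.52), np.float64(-2.0), np.float64(2.0)), (np.float64(-13.47), np.float64(-1.0), np.float64(2.5)), (np.float64(-13.46), np.float64(-1.0), np.float64(2.0)), (np.float64(-13.37), np.float64(-2.0), np.float64(2.5)), (np.float64(-13.33), np.float64(-2.0), np.float64(1.5)), (np.float64(-13.32), np.float64(-1.0), np.float64(3.0))]
shaft edges u (np.float64(-11.75), np.float64(13.25))
```

>>> jog_arm:
  moves:
    - {"wx": 0,"wy": 0,"wz": 0,"tx": 0,"ty": -0.0012,"tz": -0.0029,"hand": 0.04}
    - {"wx": 0,"wy": 0,"wz": 0,"tx": 0.01,"ty": 0,"tz": 0,"hand": 0.04}
    - {"wx": 0,"wy": 0,"wz": 0,"tx": 0.01,"ty": 0,"tz": 0,"hand": 0.04}
    - {"wx": 0,"wy": 0,"wz": 0,"tx": 0,"ty": 0,"tz": 0,"hand": 0.04}
    - {"wx": 0,"wy": 0,"wz": 0,"tx": 0,"ty": 0,"tz": 0,"hand": 0.04}

```text
clock: 20.82
eef_pos: [0.6186, -0.0256, 0.0652]
tool_rot: [175.5, 0.0, -104.2]
wrist_force: [-0.5, -0.2, -3.5]
grip_width: 0.0485
finger_force: 63.7
```

>>> jog_arm:
  moves:
    - {"wx": 0,"wy": 0,"wz": 0,"tx": 0,"ty": 0,"tz": 0,"hand": 0.04}
    - {"wx": 0,"wy": 0,"wz": 0,"tx": 0,"ty": 0,"tz": 0,"hand": 0.04}
    - {"wx": 0,"wy": 0,"wz": 0,"tx": 0,"ty": 0,"tz": 0,"hand": 0.04}

```text
clock: 21.2
eef_pos: [0.6188, -0.0252, 0.0652]
tool_rot: [175.5, -0.0, -104.2]
wrist_force: [-0.9, -0.6, -2.6]
grip_width: 0.0481
finger_force: 63.7
```

```bash
python3 ell.py
```

```text
[ 0.61875836 -0.02528681  0.06520897] [ 1.75497660e+02  5.09530714e-04 -1.04170258e+02] [ 0.40921418  0.03451007 -3.63434139]
expected origin: s -0.08221141422331027 lat mm -0.2877207370976697 dz mm 0.45182405190478947
rim equivalent (along,lat) mm offset at dz=0 [(np.float64(-11.18), np.float64(-2.0), np.float64(1.5)), (np.float64(-11.18), np.float64(-2.0), np.float64(2.0)), (np.float64(-11.11), np.float64(-2.0), np.float64(1.0)), (np.float64(-11.1), np.float64(-1.0), np.float64(2.0)), (np.float64(-11.09), np.float64(-1.0), np.float64(1.5)), (np.float64(-11.04), np.float64(-3.0), np.float64(1.5))]
shaft edges u (np.float64(-11.75), np.float64(13.25))
```

Precise tracking. Feed slowly onto the tapered end.

>>> jog_arm:
  moves:
    - {"wx": 0,"wy": 0,"wz": 0,"tx": 0.003,"ty": 0,"tz": 0,"hand": 0.04}
    - {"wx": 0,"wy": 0,"wz": 0,"tx": 0.003,"ty": 0,"tz": 0,"hand": 0.04}
    - {"wx": 0,"wy": 0,"wz": 0,"tx": 0,"ty": 0,"tz": 0,"hand": 0.04}
    - {"wx": 0,"wy": 0,"wz": 0,"tx": 0,"ty": 0,"tz": 0,"hand": 0.04}

```text
clock: 21.8
eef_pos: [0.6173, -0.0313, 0.0652]
tool_rot: [175.5, 0.0, -104.2]
wrist_force: [0.1, 0.0, -2.1]
grip_width: 0.0483
finger_force: 63.7
```

>>> jog_arm:
  moves:
    - {"wx": 0,"wy": 0,"wz": 0,"tx": 0.002,"ty": 0,"tz": 0,"hand": 0.04}
    - {"wx": 0,"wy": 0,"wz": 0,"tx": 0.0,"ty": 0,"tz": 0,"hand": 0.04}
    - {"wx": 0,"wy": 0,"wz": 0,"tx": 0,"ty": 0,"tz": 0,"hand": 0.04}

```text
clock: 22.18
eef_pos: [0.6168, -0.0332, 0.0653]
tool_rot: [175.5, 0.0, -104.2]
wrist_force: [-0.4, 0.4, -3.7]
grip_width: 0.0481
finger_force: 63.7
```

>>> jog_arm:
  moves:
    - {"wx": 0,"wy": 0,"wz": 0,"tx": 0.002,"ty": 0,"tz": 0,"hand": 0.04}
    - {"wx": 0,"wy": 0,"wz": 0,"tx": 0,"ty": 0,"tz": 0,"hand": 0.04}
    - {"wx": 0,"wy": 0,"wz": 0,"tx": 0,"ty": 0,"tz": 0,"hand": 0.04}

```text
clock: 22.55
eef_pos: [0.6163, -0.0351, 0.0652]
tool_rot: [175.5, 0.0, -104.2]
wrist_force: [-0.3, -0.5, -3.5]
grip_width: 0.0483
finger_force: 63.7
```

>>> jog_arm:
  moves:
    - {"wx": 0,"wy": 0,"wz": 0,"tx": 0.003,"ty": 0,"tz": 0,"hand": 0.04}
    - {"wx": 0,"wy": 0,"wz": 0,"tx": 0.0,"ty": 0,"tz": 0,"hand": 0.04}
    - {"wx": 0,"wy": 0,"wz": 0,"tx": 0,"ty": 0,"tz": 0,"hand": 0.04}

```text
clock: 22.92
eef_pos: [0.6155, -0.0381, 0.0652]
tool_rot: [175.5, 0.0, -104.2]
wrist_force: [0.3, -0.2, -3.3]
grip_width: 0.0484
finger_force: 63.7
```

>>> jog_arm:
  moves:
    - {"wx": 0,"wy": 0,"wz": 0,"tx": 0.003,"ty": 0,"tz": 0,"hand": 0.04}
    - {"wx": 0,"wy": 0,"wz": 0,"tx": 0,"ty": 0,"tz": 0,"hand": 0.04}
    - {"wx": 0,"wy": 0,"wz": 0,"tx": 0,"ty": 0,"tz": 0,"hand": 0.04}

```text
clock: 23.3
eef_pos: [0.6148, -0.041, 0.0653]
tool_rot: [175.5, 0.0, -104.2]
wrist_force: [0.6, -0.1, -2.8]
grip_width: 0.0482
finger_force: 63.7
```

>>> jog_arm:
  moves:
    - {"wx": 0,"wy": 0,"wz": 0,"tx": 0.003,"ty": 0,"tz": 0,"hand": 0.04}
    - {"wx": 0,"wy": 0,"wz": 0,"tx": 0,"ty": 0,"tz": 0,"hand": 0.04}
    - {"wx": 0,"wy": 0,"wz": 0,"tx": 0,"ty": 0,"tz": 0,"hand": 0.04}

```text
clock: 23.68
eef_pos: [0.6141, -0.0439, 0.0653]
tool_rot: [175.5, 0.0, -104.2]
wrist_force: [0.1, 0.2, -3.3]
grip_width: 0.0483
finger_force: 63.7
```

```bash
python3 ell.py; python3 -c "
from plant import *;print(sense()['wrist_torque'])"
```

```text
[ 0.61408936 -0.04382924  0.06521577] [ 1.75498384e+02  2.02228547e-04 -1.04181405e+02] [ 0.15084511  0.31758358 -2.56698937]
expected origin: s -0.06309107026865893 lat mm -0.26539607711655533 dz mm 0.45862676176086636
rim equivalent (along,lat) mm offset at dz=0 [(np.float64(-10.89), np.float64(-2.0), np.float64(1.5)), (np.float64(-10.88), np.float64(-2.0), np.float64(1.0)), (np.float64(-10.63), np.float64(-2.0), np.float64(2.0)), (np.float64(-10.59), np.float64(-2.0), np.float64(0.5)), (np.float64(-10.44), np.float64(-1.0), np.float64(1.5)), (np.float64(-10.42), np.float64(-1.0), np.float64(1.0))]
shaft edges u (np.float64(-9.75), np.float64(13.25))
[ 0.00300594 -0.11804391  0.00716519]
```

>>> jog_arm:
  moves:
    - {"wx": 0,"wy": 0,"wz": 0,"tx": 0.003,"ty": 0,"tz": 0,"hand": 0.04}
    - {"wx": 0,"wy": 0,"wz": 0,"tx": 0.002,"ty": 0,"tz": 0,"hand": 0.04}
    - {"wx": 0,"wy": 0,"wz": 0,"tx": 0,"ty": 0,"tz": 0,"hand": 0.04}
    - {"wx": 0,"wy": 0,"wz": 0,"tx": 0,"ty": 0,"tz": 0,"hand": 0.04}

```text
clock: 24.28
eef_pos: [0.6128, -0.0487, 0.0652]
tool_rot: [175.5, 0.0, -104.2]
wrist_force: [-0.5, 0.5, -3.4]
grip_width: 0.0485
finger_force: 63.7
```

>>> jog_arm:
  moves:
    - {"wx": 0,"wy": 0,"wz": 0,"tx": 0.002,"ty": 0,"tz": 0,"hand": 0.04}
    - {"wx": 0,"wy": 0,"wz": 0,"tx": 0,"ty": 0,"tz": 0,"hand": 0.04}

```text
clock: 24.52
eef_pos: [0.6123, -0.0508, 0.0652]
tool_rot: [175.5, -0.0, -104.2]
wrist_force: [-0.4, 0.8, -3.8]
grip_width: 0.0483
finger_force: 63.7
```

>>> jog_arm:
  moves:
    - {"wx": 0,"wy": 0,"wz": 0,"tx": 0.002,"ty": 0,"tz": 0,"hand": 0.04}
    - {"wx": 0,"wy": 0,"wz": 0,"tx": 0,"ty": 0,"tz": 0,"hand": 0.04}

```text
clock: 24.78
eef_pos: [0.6119, -0.0527, 0.0653]
tool_rot: [175.5, -0.0, -104.2]
wrist_force: [-0.3, -0.6, -3.0]
grip_width: 0.0481
finger_force: 63.7
```

>>> jog_arm:
  moves:
    - {"wx": 0,"wy": 0,"wz": 0,"tx": 0.001,"ty": 0,"tz": 0,"hand": 0.04}
    - {"wx": 0,"wy": 0,"wz": 0,"tx": 0,"ty": 0,"tz": 0,"hand": 0.04}

```text
clock: 25.02
eef_pos: [0.6117, -0.0536, 0.0652]
tool_rot: [175.5, 0.0, -104.2]
wrist_force: [-0.1, 0.5, -4.5]
grip_width: 0.0483
finger_force: 63.7
```

>>> jog_arm:
  moves:
    - {"wx": 0,"wy": 0,"wz": 0,"tx": 0.0015,"ty": 0,"tz": 0,"hand": 0.04}
    - {"wx": 0,"wy": 0,"wz": 0,"tx": 0,"ty": 0,"tz": 0,"hand": 0.04}

```text
clock: 25.28
eef_pos: [0.6113, -0.0551, 0.0653]
tool_rot: [175.5, -0.0, -104.2]
wrist_force: [-0.4, 0.2, -3.0]
grip_width: 0.0479
finger_force: 63.7
```

>>> jog_arm:
  moves:
    - {"wx": 0,"wy": 0,"wz": 0,"tx": 0.0015,"ty": 0,"tz": 0,"hand": 0.04}
    - {"wx": 0,"wy": 0,"wz": 0,"tx": 0,"ty": 0,"tz": 0,"hand": 0.04}

```text
clock: 25.52
eef_pos: [0.6109, -0.0566, 0.0652]
tool_rot: [175.5, -0.0, -104.2]
wrist_force: [0.5, -0.6, -2.7]
grip_width: 0.0484
finger_force: 63.7
```

>>> jog_arm:
  moves:
    - {"wx": 0,"wy": 0,"wz": 0,"tx": 0.0015,"ty": 0,"tz": 0,"hand": 0.04}
    - {"wx": 0,"wy": 0,"wz": 0,"tx": 0,"ty": 0,"tz": 0,"hand": 0.04}

```text
clock: 25.78
eef_pos: [0.6105, -0.058, 0.0653]
tool_rot: [175.5, -0.0, -104.2]
wrist_force: [-0.4, 0.6, -2.8]
grip_width: 0.0485
finger_force: 63.7
```

>>> jog_arm:
  moves:
    - {"wx": 0,"wy": 0,"wz": 0,"tx": 0.0015,"ty": 0,"tz": 0,"hand": 0.04}
    - {"wx": 0,"wy": 0,"wz": 0,"tx": 0,"ty": 0,"tz": 0,"hand": 0.04}

```text
clock: 26.02
eef_pos: [0.6102, -0.0595, 0.0653]
tool_rot: [175.5, -0.0, -104.2]
wrist_force: [-0.2, 0.2, -3.3]
grip_width: 0.0483
finger_force: 63.7
```

>>> jog_arm:
  moves:
    - {"wx": 0,"wy": 0,"wz": 0,"tx": 0.002,"ty": 0,"tz": 0,"hand": 0.04}
    - {"wx": 0,"wy": 0,"wz": 0,"tx": 0.002,"ty": 0,"tz": 0,"hand": 0.04}
    - {"wx": 0,"wy": 0,"wz": 0,"tx": 0,"ty": 0,"tz": 0,"hand": 0.04}

```text
clock: 26.4
eef_pos: [0.6092, -0.0634, 0.0652]
tool_rot: [175.5, -0.0, -104.2]
wrist_force: [0.1, -0.1, -2.4]
grip_width: 0.0483
finger_force: 63.7
```

>>> jog_arm:
  moves:
    - {"wx": 0,"wy": 0,"wz": 0,"tx": 0.002,"ty": 0,"tz": 0,"hand": 0.04}
    - {"wx": 0,"wy": 0,"wz": 0,"tx": 0.002,"ty": 0,"tz": 0,"hand": 0.04}
    - {"wx": 0,"wy": 0,"wz": 0,"tx": 0,"ty": 0,"tz": 0,"hand": 0.04}

```text
clock: 26.78
eef_pos: [0.6082, -0.0673, 0.0653]
tool_rot: [175.5, -0.0, -104.2]
wrist_force: [0.5, -0.4, -3.1]
grip_width: 0.0486
finger_force: 63.7
```

>>> jog_arm:
  moves:
    - {"wx": 0,"wy": 0,"wz": 0,"tx": 0.002,"ty": 0,"tz": 0,"hand": 0.04}
    - {"wx": 0,"wy": 0,"wz": 0,"tx": 0.002,"ty": 0,"tz": 0,"hand": 0.04}
    - {"wx": 0,"wy": 0,"wz": 0,"tx": 0,"ty": 0,"tz": 0,"hand": 0.04}

```text
clock: 27.15
eef_pos: [0.6072, -0.0711, 0.0652]
tool_rot: [175.5, 0.0, -104.2]
wrist_force: [-0.7, -0.3, -2.5]
grip_width: 0.0481
finger_force: 63.7
```

>>> jog_arm:
  moves:
    - {"wx": 0,"wy": 0,"wz": 0,"tx": 0.002,"ty": 0,"tz": 0,"hand": 0.04}
    - {"wx": 0,"wy": 0,"wz": 0,"tx": 0.002,"ty": 0,"tz": 0,"hand": 0.04}
    - {"wx": 0,"wy": 0,"wz": 0,"tx": 0,"ty": 0,"tz": 0,"hand": 0.04}

```text
clock: 27.52
eef_pos: [0.6062, -0.075, 0.0652]
tool_rot: [175.5, -0.0, -104.2]
wrist_force: [0.6, 0.2, -3.6]
grip_width: 0.0481
finger_force: 63.7
```

```bash
python3 ell.py; python3 -c "
from plant import *;print(sense()['wrist_torque'])
get_image('scene');print(pinpoint('key','scene'))"
```

```text
[ 0.60626021 -0.07490802  0.06524519] [ 1.75501834e+02  4.23836382e-03 -1.04190967e+02] [-0.39581572  0.67560427 -3.77477994]
expected origin: s -0.03104281203295395 lat mm -0.23134290787418452 dz mm 0.4880529077189305
rim equivalent (along,lat) mm offset at dz=0 [(np.float64(-8.68), np.float64(-2.0), np.float64(1.5)), (np.float64(-8.56), np.float64(-2.0), np.float64(1.0)), (np.float64(-8.55), np.float64(-2.0), np.float64(2.0)), (np.float64(-8.53), np.float64(-3.0), np.float64(1.5)), (np.float64(-8.51), np.float64(-3.0), np.float64(2.0)), (np.float64(-8.39), np.float64(-3.0), np.float64(1.0))]
shaft edges u (np.float64(-15.5), np.float64(13.75))
[-0.02732286 -0.1346292  -0.0306634 ]
[{'xy': [222.2, 293.2], 'conf': 0.65}]
```

>>> jog_arm:
  moves:
    - {"wx": 0,"wy": 0,"wz": 0,"tx": 0.002,"ty": 0,"tz": 0,"hand": 0.04}
    - {"wx": 0,"wy": 0,"wz": 0,"tx": 0.002,"ty": 0,"tz": 0,"hand": 0.04}
    - {"wx": 0,"wy": 0,"wz": 0,"tx": 0.002,"ty": 0,"tz": 0,"hand": 0.04}
    - {"wx": 0,"wy": 0,"wz": 0,"tx": 0,"ty": 0,"tz": 0,"hand": 0.04}

```text
clock: 28.22
eef_pos: [0.6047, -0.0809, 0.0652]
tool_rot: [175.5, -0.0, -104.2]
wrist_force: [-0.3, 1.1, -3.2]
grip_width: 0.0486
finger_force: 63.7
```

>>> jog_arm:
  moves:
    - {"wx": 0,"wy": 0,"wz": 0,"tx": 0.002,"ty": 0,"tz": 0,"hand": 0.04}
    - {"wx": 0,"wy": 0,"wz": 0,"tx": 0.002,"ty": 0,"tz": 0,"hand": 0.04}
    - {"wx": 0,"wy": 0,"wz": 0,"tx": 0.002,"ty": 0,"tz": 0,"hand": 0.04}
    - {"wx": 0,"wy": 0,"wz": 0,"tx": 0,"ty": 0,"tz": 0,"hand": 0.04}

```text
clock: 28.72
eef_pos: [0.6033, -0.0867, 0.0652]
tool_rot: [175.5, -0.0, -104.2]
wrist_force: [-0.5, -0.4, -1.9]
grip_width: 0.0479
finger_force: 63.7
```

>>> jog_arm:
  moves:
    - {"wx": 0,"wy": 0,"wz": 0,"tx": 0.002,"ty": 0,"tz": 0,"hand": 0.04}
    - {"wx": 0,"wy": 0,"wz": 0,"tx": 0.001,"ty": 0,"tz": 0,"hand": 0.04}
    - {"wx": 0,"wy": 0,"wz": 0,"tx": 0,"ty": 0,"tz": 0,"hand": 0.04}

```text
clock: 29.1
eef_pos: [0.6026, -0.0895, 0.0653]
tool_rot: [175.5, -0.0, -104.2]
wrist_force: [-0.5, 1.4, -2.5]
grip_width: 0.048
finger_force: 63.7
```

>>> jog_arm:
  moves:
    - {"wx": 0,"wy": 0,"wz": 0,"tx": 0.001,"ty": 0,"tz": 0,"hand": 0.04}
    - {"wx": 0,"wy": 0,"wz": 0,"tx": 0.001,"ty": 0,"tz": 0,"hand": 0.04}
    - {"wx": 0,"wy": 0,"wz": 0,"tx": 0,"ty": 0,"tz": 0,"hand": 0.04}

```text
clock: 29.48
eef_pos: [0.6021, -0.0914, 0.0652]
tool_rot: [175.5, -0.0, -104.2]
wrist_force: [0.8, -0.2, -3.4]
grip_width: 0.048
finger_force: 63.7
```

>>> jog_arm:
  moves:
    - {"wx": 0,"wy": 0,"wz": 0,"tx": 0.001,"ty": 0,"tz": 0,"hand": 0.04}
    - {"wx": 0,"wy": 0,"wz": 0,"tx": 0.001,"ty": 0,"tz": 0,"hand": 0.04}
    - {"wx": 0,"wy": 0,"wz": 0,"tx": 0.001,"ty": 0,"tz": 0,"hand": 0.04}

```text
clock: 29.85
eef_pos: [0.6015, -0.0938, 0.0652]
tool_rot: [175.5, 0.1, -104.2]
wrist_force: [0.1, 2.5, -3.7]
grip_width: 0.0482
finger_force: 63.7
```

>>> jog_arm:
  moves:
    - {"wx": 0,"wy": 0,"wz": 0,"tx": 0.001,"ty": 0,"tz": 0,"hand": 0.04}
    - {"wx": 0,"wy": 0,"wz": 0,"tx": 0.001,"ty": 0,"tz": 0,"hand": 0.04}

```text
clock: 30.1
eef_pos: [0.6013, -0.0941, 0.0653]
tool_rot: [175.5, 0.3, -104.1]
wrist_force: [1.8, 7.4, -2.6]
grip_width: 0.0482
finger_force: 63.6
```

>>> jog_arm:
  moves:
    - {"wx": 0,"wy": 0,"wz": 0,"tx": 0.001,"ty": 0,"tz": 0,"hand": 0.04}
    - {"wx": 0,"wy": 0,"wz": 0,"tx": 0.001,"ty": 0,"tz": 0,"hand": 0.04}

```text
clock: 30.35
eef_pos: [0.6009, -0.0958, 0.0653]
tool_rot: [175.5, 0.3, -104.1]
wrist_force: [1.6, 6.7, -3.1]
grip_width: 0.0484
finger_force: 63.6
```

>>> jog_arm:
  moves:
    - {"wx": 0,"wy": 0,"wz": 0,"tx": 0.001,"ty": 0,"tz": 0,"hand": 0.04}
    - {"wx": 0,"wy": 0,"wz": 0,"tx": 0.001,"ty": 0,"tz": 0,"hand": 0.04}

```text
clock: 30.6
eef_pos: [0.6004, -0.0977, 0.0653]
tool_rot: [175.5, 0.3, -104.1]
wrist_force: [1.7, 6.0, -2.2]
grip_width: 0.0481
finger_force: 63.6
```

>>> jog_arm:
  moves:
    - {"wx": 0,"wy": 0,"wz": 0,"tx": 0.001,"ty": 0,"tz": 0,"hand": 0.04}

```text
clock: 30.72
eef_pos: [0.6002, -0.0987, 0.0653]
tool_rot: [175.5, 0.3, -104.1]
wrist_force: [1.7, 7.5, -3.5]
grip_width: 0.0483
finger_force: 63.6
```

>>> jog_arm:
  moves:
    - {"wx": 0,"wy": 0,"wz": 0,"tx": 0.001,"ty": 0,"tz": 0,"hand": 0.04}

```text
clock: 30.85
eef_pos: [0.6001, -0.099, 0.0653]
tool_rot: [175.5, 0.4, -104.1]
wrist_force: [3.7, 11.3, -2.2]
grip_width: 0.0482
finger_force: 63.6
```

>>> jog_arm:
  moves:
    - {"wx": 0,"wy": 0,"wz": 0,"tx": 0.001,"ty": 0,"tz": 0,"hand": 0.04}

```text
clock: 30.98
eef_pos: [0.6, -0.099, 0.0653]
tool_rot: [175.5, 0.5, -104.1]
wrist_force: [2.1, 12.0, -3.8]
grip_width: 0.0484
finger_force: 63.6
```

>>> jog_arm:
  moves:
    - {"wx": 0,"wy": 0,"wz": 0,"tx": 0.0008,"ty": 0,"tz": 0,"hand": 0.04}
    - {"wx": 0,"wy": 0,"wz": 0,"tx": 0,"ty": 0,"tz": 0,"hand": 0.04}

```text
clock: 31.22
eef_pos: [0.6, -0.099, 0.0653]
tool_rot: [175.5, 0.6, -104.1]
wrist_force: [4.3, 12.5, -3.0]
grip_width: 0.0483
finger_force: 63.6
```

```bash
python3 ell.py
```

```text
[ 0.600022   -0.09902453  0.06529265] [ 175.50990172    0.59897804 -104.0892805 ] [ 3.32660366 14.36560383 -2.33178633]
expected origin: s -0.006134034793033271 lat mm -0.3628825088832461 dz mm 0.5355130284951243
rim equivalent (along,lat) mm offset at dz=0 [(np.float64(-9.11), np.float64(-4.0), np.float64(2.0)), (np.float64(-9.11), np.float64(-4.0), np.float64(1.5)), (np.float64(-8.92), np.float64(-4.0), np.float64(1.0)), (np.float64(-8.89), np.float64(-3.0), np.float64(2.0)), (np.float64(-8.85), np.float64(-4.0), np.float64(2.5)), (np.float64(-8.84), np.float64(-3.0), np.float64(1.5))]
shaft edges u (np.float64(-17.0), np.float64(11.0))
```

>>> jog_arm:
  moves:
    - {"wx": 0,"wy": 0,"wz": 0,"tx": -0.0012,"ty": 0,"tz": 0,"hand": 0.04}
    - {"wx": 0,"wy": 0,"wz": 0,"tx": 0,"ty": 0,"tz": 0,"hand": 0.052}
    - {"wx": 0,"wy": 0,"wz": 0,"tx": 0,"ty": 0,"tz": 0,"hand": 0.07}
    - {"wx": 0,"wy": 0,"wz": 0,"tx": -0.001,"ty": 0,"tz": 0,"hand": 0.08}
    - {"wx": 0,"wy": 0,"wz": 0,"tx": 0,"ty": 0,"tz": 0,"hand": 0.08}

```text
clock: 31.95
eef_pos: [0.5996, -0.1023, 0.0655]
tool_rot: [175.5, -0.1, -104.2]
wrist_force: [-0.7, 0.4, 0.1]
grip_width: 0.0801
finger_force: 0.0
```

>>> jog_arm:
  moves:
    - {"wx": 0,"wy": 0,"wz": 0,"tx": 0,"ty": 0,"tz": -0.02,"hand": 0.08}
    - {"wx": 0,"wy": 0,"wz": 0,"tx": 0,"ty": 0,"tz": -0.04,"hand": 0.08}
    - {"wx": 0,"wy": 0,"wz": 0,"tx": 0,"ty": 0,"tz": -0.05,"hand": 0.08}
    - {"wx": 0,"wy": 0,"wz": 0,"tx": -0.06,"ty": 0,"tz": 0,"hand": 0.08}
    - {"wx": 0,"wy": 0,"wz": 0,"tx": -0.06,"ty": 0,"tz": 0,"hand": 0.08}

```text
clock: 32.58
eef_pos: [0.6385, 0.0125, 0.1765]
tool_rot: [175.7, -0.0, -104.3]
wrist_force: [0.0, 0.5, -0.7]
grip_width: 0.0797
finger_force: 0.0
```

>>> jog_arm:
  moves:
    - {"wx": 0,"wy": 0,"wz": 0,"tx": -0.05,"ty": 0.03,"tz": 0,"hand": 0.08}
    - {"wx": 0,"wy": 0,"wz": 0,"tx": -0.05,"ty": 0.03,"tz": 0,"hand": 0.08}
    - {"wx": 0,"wy": 0,"wz": 0,"tx": -0.05,"ty": 0.03,"tz": 0,"hand": 0.08}
    - {"wx": 0,"wy": 0,"wz": 0,"tx": 0,"ty": 0,"tz": 0,"hand": 0.08}

```text
clock: 33.08
eef_pos: [0.5857, 0.1831, 0.1824]
tool_rot: [175.5, 0.0, -103.9]
wrist_force: [-0.3, -0.2, 0.3]
grip_width: 0.08
finger_force: 0.0
```

Run:
```python
exec(open("fit.py").read().split("E_=[")[0])
print(sense()["eef_pos"],sense()["wrist_force"])
a=np.array([-.2453,-.9694,0]);p=np.array([.6001,-.1064,.085])
P={}
for n in("pulley","boss","key"):
  for c in I:
    r=pinpoint(n,c);print(n,c,[(np.round(x["xy"],1).tolist(),round(x["conf"],2)) for x in r[:1]])
for n,s in(("pulley",-.006),("boss",-.043)):print("expect",n,{c:proj(I[c],p+(s+.036)*a).round(1).tolist() for c in I})
# top view: boss rear edge / rim along axis crown line
im=I["top"];g=cv2.cvtColor(im["image"],cv2.COLOR_BGR2LAB).astype(np.float32)
ss=np.arange(-.085,.005,.001)
for zz,nm in((.0345,"rim crown"),(.025,"boss crown")):
    uv=np.array([proj(im,p+(s+.036)*a+[0,0,zz]) for s in ss]);v=map_coordinates(g[:,:,0],[uv[:,1],uv[:,0]],order=1)
    print(nm,[(round(s*1e3),int(k)) for s,k in zip(ss[::2],v[::2])])
```

```text
[0.58698208 0.18005881 0.1820596 ] [ 0.5519186  -0.14786191 -0.45762348]
pulley scene [([201.8, 304.1], 0.93)]
pulley top [([406.7, 183.5], 0.75)]
boss scene [([225.8, 294.2], 0.96)]
boss top [([383.8, 174.9], 0.64)]
key scene []
key top []
expect pulley {'scene': [202.1, 306.0], 'top': [407.0, 179.6]}
expect boss {'scene': [226.0, 293.6], 'top': [386.3, 174.1]}
rim crown [(-85, 170), (-83, 156), (-81, 106), (-79, 101), (-77, 106), (-75, 123), (-73, 125), (-71, 125), (-69, 126), (-67, 126), (-65, 124), (-63, 128), (-61, 116), (-59, 90), (-57, 145), (-55, 168), (-53, 166), (-51, 165), (-49, 166), (-47, 166), (-45, 165), (-43, 166), (-41, 166), (-39, 166), (-37, 166), (-35, 167), (-33, 168), (-31, 161), (-29, 68), (-27, 177), (-25, 160), (-23, 149), (-21, 144), (-19, 144), (-17, 153), (-15, 160), (-13, 139), (-11, 151), (-9, 166), (-7, 160), (-5, 17), (-3, 60), (-1, 57), (1, 125), (3, 131), (5, 129)]
boss crown [(-85, 171), (-83, 158), (-81, 98), (-79, 100), (-77, 114), (-75, 124), (-73, 134), (-71, 135), (-69, 135), (-67, 135), (-65, 137), (-63, 135), (-61, 137), (-59, 128), (-57, 120), (-55, 163), (-53, 174), (-51, 172), (-49, 172), (-47, 172), (-45, 172), (-43, 172), (-41, 172), (-39, 171), (-37, 171), (-35, 171), (-33, 172), (-31, 175), (-29, 144), (-27, 111), (-25, 173), (-23, 176), (-21, 165), (-19, 148), (-17, 155), (-15, 166), (-13, 176), (-11, 152), (-9, 162), (-7, 177), (-5, 153), (-3, 41), (-1, 41), (1, 48), (3, 129), (5, 132)]
```

The rim spans shaft x of about -28 to -6 mm and the boss ends at -56 mm. The seal is against the bearing and the gripper is clear.

```bash
python3 -c "
from plant import *
print(finish_job())"
```

```text
the job is handed in; nothing more can be done
None
```

The key lies fully down in its slot, the pulley is home over it with the seal ring driven back against the bearing, and the job was handed in at about 33 s with the gripper clear of everything.

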